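# Build up the grating table of a student spectrometer

### The job

Build up the spectrometer's grating table on the round stand, piece by piece from the bottom: first the wide flat collar over the stand's pin, on it the tall narrow collar, on that the black table disc, and last the glass grating, standing upright in its black foot. Centre every piece over the stand's pin, let go of everything, and leave the loose prism and the brass eyepiece where they are.

Things in the scene. Friction and masses are not known exactly. Their poses are not given: they have to be found in the camera images.
- stand_seat (a point): The stand, fixed to the bench: an aluminium foot 136 mm across and 18 mm high with a black face, on it a raised round seat 74 mm across and 10 mm high (seat surface 28 mm above the bench), and from the seat's middle a steel pin 14 mm thick and 40 mm long with a pointed top (pin top 68 mm above the bench). This point is the centre of the seat surface, at the root of the pin; z up. It does not move during the job, but stands elsewhere each time.
- wide_collar_c (a point): Wide flat aluminium collar (a ring), outer diameter 66 mm, bore 30 mm, 22 mm high, about 140 g, lying flat on the bench. This point is its centre, half-way up (11 mm above its underside); z is its axis.
- tall_collar_c (a point): Tall narrow aluminium collar (a ring), outer diameter 46 mm, bore 28 mm, 32 mm high, about 90 g, standing on its end on the bench. This point is its centre, half-way up (16 mm above its underside); z is its axis. Both collars are higher together (54 mm) than the pin is long.
- table_disc_c (a point): Solid black table disc with fine circles on its flat top, diameter 60 mm, 20 mm thick, no hole, about 120 g, lying flat on the bench. This point is its centre, half-way up (10 mm above its underside); z is its axis.
- grating_c (a point): Glass grating in a black foot, standing upright on the bench: the foot is a bar 50 mm long (its x), 18 mm wide (its y) and 28 mm high; out of its top stands a clear glass plate 44 mm long, 3 mm thick and 26 mm high (top of the glass 54 mm above the underside). About 80 g. Take it by the foot, across its 18 mm width. This point is the centre of the foot, half-way up (14 mm above its underside); z up.
- prism_c (a point): Loose green glass prism, a triangle about 34 mm wide, 30 mm high, standing on its end; a bystander, to be left alone. This point is its centre, half-way up.
- eyepiece_c (a point): Loose brass eyepiece, a stepped cylinder 34 mm across and 34 mm high, standing on the bench; a bystander, to be left alone. This point is its centre, half-way up.

How it is judged (in metres and radians):
On the way, in this order (a step that is already met when the one before it is completed fails the run):
1. the wide collar lies flat on the stand's seat, around the pin, let go (horizontal distance between wide_collar_c and stand_seat below 0.008 m and z of wide_collar_c in the frame of stand_seat between 0.008 and 0.014 m and angle between wide_collar_c's own z axis and vertical below 0.08 rad and linear speed of wide_collar below 0.02 m/s and contact force between the fingers and wide_collar below 0.1 N), for 0.2 s.
2. the tall narrow collar stands on the wide collar, let go (horizontal distance between tall_collar_c and stand_seat below 0.008 m and z of tall_collar_c in the frame of stand_seat between 0.035 and 0.041 m and angle between tall_collar_c's own z axis and vertical below 0.08 rad and linear speed of tall_collar below 0.02 m/s and contact force between the fingers and tall_collar below 0.1 N), for 0.2 s.
3. the black disc lies level on the tall collar, let go (horizontal distance between table_disc_c and stand_seat below 0.01 m and z of table_disc_c in the frame of stand_seat between 0.061 and 0.067 m and angle between table_disc_c's own z axis and vertical below 0.08 rad and linear speed of table_disc below 0.02 m/s and contact force between the fingers and table_disc below 0.1 N), for 0.2 s.
4. the grating stands upright on the middle of the disc, let go (horizontal distance between grating_c and stand_seat below 0.01 m and z of grating_c in the frame of stand_seat between 0.085 and 0.091 m and angle between grating_c's own z axis and vertical below 0.08 rad and linear speed of grating below 0.02 m/s and contact force between the fingers and grating below 0.1 N), for 0.2 s.
At the end, for the whole second after the job is handed in: From the bottom up on the stand's seat: wide collar, tall collar, table disc, grating; the two collars centred within 8 mm and the disc and the grating's foot within 10 mm of the pin's axis, each at its stacked height within 3 mm and level within about 4.5 degrees, all released and at rest (all of step 1 and all of step 2 and all of step 3 and all of step 4); the robot touches nothing.
It fails at once if the prism is pushed more than 25 mm or knocked over (distance of prism_c from where it was at the start of the episode above 0.025 m or angle between prism_c's own z axis and vertical above 0.5 rad).
It fails at once if the eyepiece is pushed more than 25 mm or knocked over (distance of eyepiece_c from where it was at the start of the episode above 0.025 m or angle between eyepiece_c's own z axis and vertical above 0.5 rad).
It also fails if it takes over 115 s, if anything falls off the work surface, if the arm or the gripper's body presses on something with over 40 N, if the wrist force passes 120 N, or if a joint passes its speed limit or range.

### The arm

A 6-joint arm with a two-finger parallel gripper is mounted at the origin on the work surface. World frame = base frame: x ahead of the robot, y to its left, z up, the work surface at z = 0. Lengths are in mm, angles in rad, forces in N, time in s.
With the tool pointing down it reaches from about 350 to 725 mm from the base axis. Payload 6 kg.
Tool frame: the origin (TCP) lies on the centre line of the jaws, within the pads' length; the fingertips stand 8 mm ahead of it and the grasp point (between the pads) lies 11 mm behind it; x points along the fingers, y is the direction in which the jaws open and shut, and the axes are right-handed (so a half turn about x gives the same grasp; the last joint's range is limited). The gripper opens to 85 mm and grips with 20 to 120 N. Pads are 22 mm wide; open, the fingers measure 114 mm over their backs; the gripper's body (76 mm by 85 mm) begins 54 mm behind the grasp point. The pads swing forward as they close: fully open they stand 13 mm farther back than shut.
Start: joints at [1.537, 0.04, 0.085, 0, -1.615, -0.334], TCP at [215.711, 559.86, 239.261] pointing down, gripper open.
Joint ranges: [-2.56, 2.56], [-1.29, 2.01], [-1.08, 1.49], [-3.29, 1.98], [-2.81, -0.18], [-2.99, 2.99]. Speed limits (rad/s): [2.57, 2.57, 3.01, 3.14, 3.14, 3.14].

### API

Orientations are given as a unit quaternion [w, x, y, z].
In Python, from station import bot gives the robot as it stands.
- The arm moves only by the tool arm_command, never from a script. Its argument "motion" is a list of rows, each an object with "slide": the shift along the tool's x, y, z in units of 0.08 m (1.0 is 0.08 m), a list of three; "rot": the turn, a rotation vector about the tool's x, y, z in units of 45 degrees (1.0 is 45 degrees), a list of three; "grip": the opening in per cent of the stroke, from 0 (shut) to 100 (fully open). A call has 1 to 20 rows; each row shifts and turns the commanded pose from where the row before left it, along the tool's axes as they then stand; what a row does not reach is not made up. A row lasts 1/10 s, in which the tool goes at most 50 mm and 8.59 degrees, less where a joint would pass 70% of its speed; a pose out of reach is approached as far as the arm can. A call with a number of a shift or a turn outside -1 to 1 is refused whole. A call with a gripper value outside its range is refused whole. The fingers move at their own pace and stop on an object; "grip_force" is the grip in N (left out, the last holds). Time passes only in rows, so rows that do not move let the fingers close. It gives the time, the measured TCP pose, the force and the opening at its end, in the units of the state.
- bot.state(): the state, without advancing time (a new reading comes with each control period).
- bot.read_camera(name): name is "scene" or "side" or "wrist"; returns the picture (400x640x3 uint8, red, green, blue); there is no depth.
- bot.camera_info(name): a dict with "fx", "fy", "cx", "cy" (pixels), "k1" (the pictures are not rectified: a ray, as slopes to the right and down, at radius r is drawn at 1 + k1 r^2 times it, then the intrinsics apply), "pose" (4x4, takes a point from camera to world coordinates). Camera axes: x right, y up, looking along -z (the intrinsics and any distortion apply to the point x, -y, -z); pixel columns grow to the right and rows downward; lengths in mm; the calibration is good to about 2 mm. A picture is of the moment at which its call begins: read the wrist's pose just before it. camera_info takes no time and is no camera call; for the wrist camera it gives the pose at the moment of the call.
- bot.close_job(): hands the job in, once; it reports no verdict.
The state is a dict: "time_s": time; "joint_positions": joint angles; "joint_vel": joint speeds; "joint_torque": joint torques, N m; "eef_pos": TCP position; "tcp_rot": TCP orientation; "wrist_force": force on the tool from outside, world axes, zero at the start; "wrist_torque": the same for the moment, N m; "grip_width": finger opening in mm.
Only numpy, scipy, OpenCV 4.12 (cv2) and the standard library are available. Lean on these libraries where they do the work, as an engineer would, in place of code of your own. Each camera call takes 0.05 s, during which the arm holds its last target.

## Working session

There is one attempt and no reset: what is moved stays moved. The work goes in short steps, Python scripts to look and compute and a tool call to move; the robot and the scene stay as the last step left them, time stands still between calls to the robot, and variables do not carry over. Pictures are saved under pics/ and viewed, and the job is handed in when it is done.

Besides the shell and the picture viewer there is one more tool, called after ">>>" by a JSON object that holds its "api" and its "payload", one argument or row to a line. arm_command: Moves the arm, as the interface text tells. Its arguments: {"type":"object","properties":{"motion":{"type":"array","items":{"type":"object","properties":{"slide":{"type":"array","items":{"type":"number","minimum":-1,"maximum":1}},"rot":{"type":"array","items":{"type":"number","minimum":-1,"maximum":1}},"grip":{"type":"number"}}}},"grip_force":{"type":"number"}},"required":["motion"]}

```bash
ls; mkdir -p pics; python3 - <<'E'
from station import bot
import cv2,json
print(bot.state())
for n in ("scene","side","wrist"):
    i=bot.camera_info(n); print(n,i)
    im=bot.read_camera(n); cv2.imwrite(f"pics/a_{n}.png",im[...,::-1])
E
```

```text
pics
{'time_s': 0.0, 'joint_positions': array([ 1.53666654e+00,  4.08341491e-02,  8.38055944e-02, -4.49350735e-04,
       -1.61547617e+00, -3.33706735e-01]), 'joint_vel': array([ 0.00107988,  0.00019154,  0.00013487, -0.00096306, -0.0022002 ,
        0.00022861]), 'joint_torque': array([-5.35390143e-05, -3.68206251e+01,  3.47418308e+01,  6.93233371e+00,
       -5.27064331e-03, -1.57740061e-07]), 'eef_pos': array([215.56912681, 559.61100834, 238.2661203 ]), 'tcp_rot': array([ 0.12869009, -0.69511538,  0.12993195,  0.69524899]), 'wrist_force': array([-0.02770108, -0.07743005, -0.18890462]), 'wrist_torque': array([-0.05845781, -0.02426941,  0.02205731]), 'grip_width': 85.50917962998889}
scene {'fx': 456.11682428867334, 'fy': 456.11682428867334, 'cx': 320.6664965803612, 'cy': 201.03034749723508, 'k1': -0.12255589662029355, 'pose': array([[ 3.67406730e-01, -5.18612165e-01,  7.72045152e-01,
         1.40397144e+03],
       [ 9.29955287e-01,  2.17325103e-01, -2.96568651e-01,
        -3.33103110e+02],
       [-1.39806822e-02,  8.26928789e-01,  5.62132830e-01,
         7.11695281e+02],
      
[... 351 characters left out ...]
-4.62448597e-01,
        -4.60353289e+02],
       [ 2.50720951e-03,  6.60561033e-01,  7.50768163e-01,
         7.98956287e+02],
       [ 0.00000000e+00,  0.00000000e+00,  0.00000000e+00,
         1.00000000e+00]])}
wrist {'fx': 279.8909986951007, 'fy': 279.8909986951007, 'cx': 320.4834331569384, 'cy': 200.8977228511708, 'k1': 4.106971568105195e-05, 'pose': array([[-3.61530211e-01,  8.87351308e-01,  2.86187985e-01,
         2.88705265e+02],
       [-9.32358791e-01, -3.44646391e-01, -1.09205996e-01,
         5.31726925e+02],
       [ 1.72957237e-03, -3.06311150e-01,  9.51929875e-01,
         3.73254905e+02],
       [ 0.00000000e+00,  0.00000000e+00,  0.00000000e+00,
         1.00000000e+00]])}
```

View pics/a_scene.png

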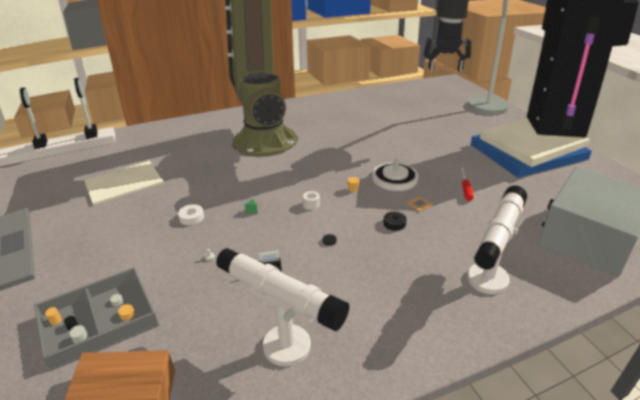

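View pics/a_side.png

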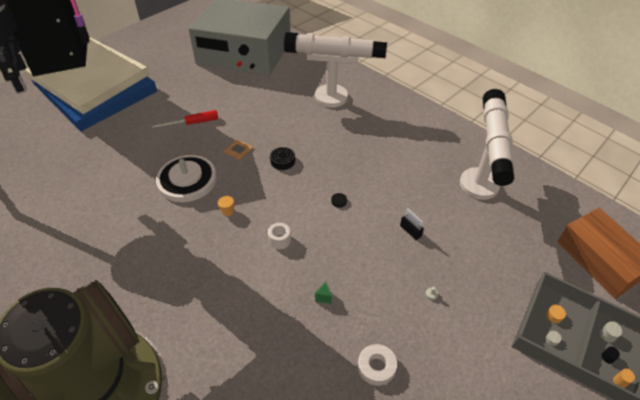

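View pics/a_wrist.png

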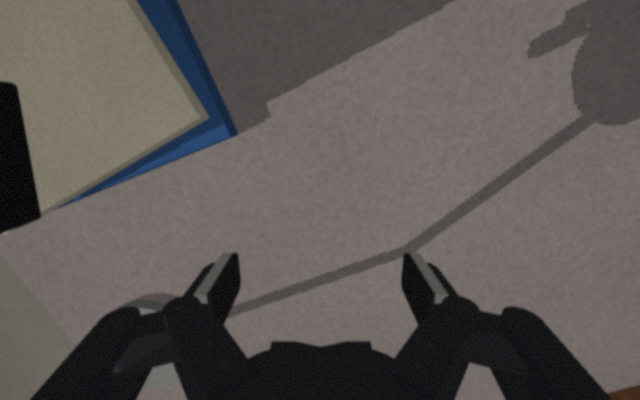

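```bash
cat > h.py <<'E'
import numpy as np, cv2
from station import bot
def ray(info,uv):
    K=np.array([[info['fx'],0,info['cx']],[0,info['fy'],info['cy']],[0,0,1]])
    p=cv2.undistortPoints(np.array([[uv]],float),K,np.array([info['k1'],0,0,0],float))[0,0]
    P=info['pose']; d=P[:3,:3]@np.array([p[0],-p[1],-1.]); return P[:3,3],d/np.linalg.norm(d)
def onz(info,uv,z):
    o,d=ray(info,uv); return (o+d*(z-o[2])/d[2])
def proj(info,X):
    P=info['pose']; c=P[:3,:3].T@(np.asarray(X,float)-P[:3,3]); x,y=c[0]/-c[2],-c[1]/-c[2]
    s=1+info['k1']*(x*x+y*y); return np.array([info['fx']*x*s+info['cx'],info['fy']*y*s+info['cy']])
def crop(im,x0,y0,x1,y1,f,name):
    cv2.imwrite(name,cv2.resize(im[y0:y1,x0:x1,::-1],None,fx=f,fy=f,interpolation=cv2.INTER_CUBIC))
def save(n,name):
    im=bot.read_camera(n); cv2.imwrite(name,im[...,::-1]); return im
E
python3 - <<'E'
from h import *
im=cv2.imread('pics/a_side.png')[...,::-1]; i=bot.camera_info('side'); s=bot.camera_info('scene')
for n,uv,z in [('stand',(185,176),28),('wide',(377,361),22),('tall',(280,232),32),('disc',(283,155),20),('grat',(411,226),14),('prism',(323,292),10),('eye',(227,206),17),('cap',(339,200),0),('clear',(432,293),0),('screw',(200,118),0),('frame',(238,150),0),('scopeA base',(480,184),0),('tipA',(503,170),100),('scopeB base',(332,96),0)]:
    p=onz(i,uv,z); print(n,p.round(),proj(s,p).round(), np.hypot(*p[:2]).round())
for n,uv,z in [('stand',(396,176),28),('wide',(190,212),22),('tall',(311,197),32),('disc',(395,219),20)]:
    print(n,onz(s,uv,z).round())
crop(im,140,90,460,390,2.4,'pics/a_side_c.png')
E
```

```text
stand [389. 278.  28.] [390. 169.] 478.0
wide [ 365. -305.   22.] [190. 211.] 475.0
tall [431.   6.  32.] [309. 195.] 431.0
disc [596. 177.  20.] [394. 217.] 621.0
grat [ 642. -165.   14.] [270. 265.] 663.0
prism [ 402. -142.   10.] [253. 208.] 426.0
eye [405. 148.  17.] [352. 184.] 431.0
cap [598.  -1.   0.] [330. 241.] 598.0
clear [ 550. -288.    0.] [210. 258.] 621.0
screw [552. 454.   0.] [470. 193.] 715.0
frame [544. 285.   0.] [419. 204.] 614.0
scopeA base [ 864. -199.    0.] [287. 348.] 887.0
tipA [ 834. -245.  100.] [254. 307.] 869.0
scopeB base [864. 272.   0.] [489. 280.] 906.0
stand [429. 277.  28.]
wide [ 371. -307.   22.]
tall [443.   9.  32.]
disc [603. 177.  20.]
```

View pics/a_side_c.png

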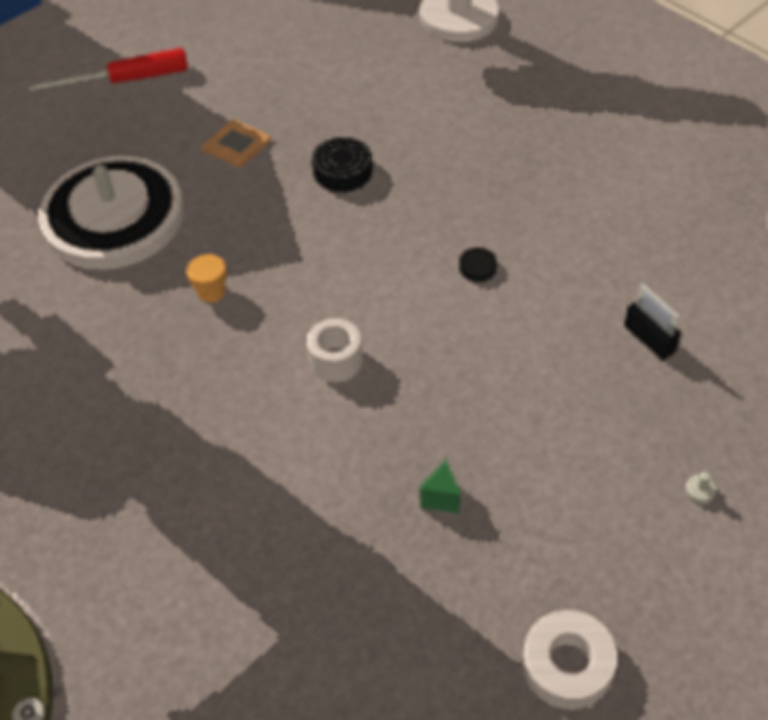

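```bash
cat >> h.py <<'E'
from scipy.spatial.transform import Rotation as R
def tcp():
    s=bot.state(); q=s['tcp_rot']; return s['eef_pos'],R.from_quat([q[1],q[2],q[3],q[0]]).as_matrix(),s
def plan(target,yaw=None):
    """delta to target in tool units; yaw of tool y axis wanted (deg, mod 180)"""
    p,M,s=tcp(); d=M.T@(np.asarray(target,float)-p)/80
    y=np.degrees(np.arctan2(M[1,1],M[0,1]))
    print('t',round(s['time_s'],2),'pos',p.round(1),'yaw',y.round(2),'x-axis',M[:,0].round(4),'j6',s['joint_positions'][5].round(2),'F',s['wrist_force'].round(1),'w',s['grip_width'].round(1))
    print('slide total',d.round(3))
    if yaw is not None:
        e=(yaw-y+90)%180-90
        # world +z turn by e = tool x turn by -e when tool x down; also level fix
        ysgn=np.array([np.cos(np.radians(y+e)),np.sin(np.radians(y+e)),0]); Mt=np.column_stack([[0,0,-1],ysgn,np.cross([0,0,-1],ysgn)])
        rv=R.from_matrix(M.T@Mt).as_rotvec(degrees=True)/45
        print('rot total',rv.round(3),'slide after rot',(Mt.T@(np.asarray(target,float)-p)/80).round(3))
E
python3 - <<'E'
from h import *
p,M,s=tcp();print(M.round(3))
plan([410,278,240],0)
a=ray(bot.camera_info('scene'),(228,262));b=ray(bot.camera_info('side'),(503,172))
A=np.column_stack([a[1],-b[1]]);t=np.linalg.lstsq(A,b[0]-a[0],rcond=None)[0];print(a[0]+t[0]*a[1],b[0]+t[1]*b[1])
E
```

```text
[[-0.    -0.36  -0.933]
 [-0.001 -0.933  0.36 ]
 [-1.     0.001 -0.   ]]Traceback (most recent call last):
  File "<stdin>", line 3, in <module>
  File "h.py", line 23, in plan
    print('t',round(s['time_s'],2),'pos',p.round(1),'yaw',y.round(2),'x-axis',M[:,0].round(4),'j6',s['joint_positions'][5].round(2),'F',s['wrist_force'].round(1),'w',s['grip_width'].round(1))
                                                                                                                                                                      ^^^^^^^^^^^^^^^^^^^^^
AttributeError: 'float' object has no attribute 'round'
```

```bash
sed -i "s/s\['grip_width'\].round(1)/round(float(s['grip_width']),1)/" h.py
python3 - <<'E'
from h import *
plan([390,278,240],90)
a=ray(bot.camera_info('scene'),(228,262));b=ray(bot.camera_info('side'),(503,172))
A=np.column_stack([a[1],-b[1]]);t=np.linalg.lstsq(A,b[0]-a[0],rcond=None)[0];print(a[0]+t[0]*a[1],b[0]+t[1]*b[1])
E
```

```text
t 0.15 pos [215.6 559.7 238.5] yaw -111.07 x-axis [-4.0e-04 -1.3e-03 -1.0e+00] j6 -0.33 F [ 0.5 -0.4 -0.3] w 85.3
slide total [-0.015  2.502 -3.3  ]
rot total [-0.468  0.    -0.002] slide after rot [-0.018  3.521 -2.18 ]
[ 763.21154694 -269.66238844  158.94480359] [ 762.93326661 -266.33688746  159.64906903]
```

>>> {"api": "arm_command", "payload": {
  "motion": [
    {"rot": [-0.117,0,0],"slide": [0,0,0],"grip": 100},
    {"rot": [-0.117,0,0],"slide": [0,0,0],"grip": 100},
    {"rot": [-0.117,0,0],"slide": [0,0,0],"grip": 100},
    {"rot": [-0.117,0,0],"slide": [0,0,0],"grip": 100},
    {"slide": [0,0.4,-0.243],"rot": [0,0,0]},
    {"slide": [0,0.4,-0.243],"rot": [0,0,0]},
    {"slide": [0,0.4,-0.243],"rot": [0,0,0]},
    {"slide": [0,0.4,-0.243],"rot": [0,0,0]},
    {"slide": [0,0.4,-0.243],"rot": [0,0,0]},
    {"slide": [0,0.4,-0.243],"rot": [0,0,0]},
    {"slide": [0,0.4,-0.243],"rot": [0,0,0]},
    {"slide": [0,0.4,-0.243],"rot": [0,0,0]},
    {"slide": [0,0.32,-0.243],"rot": [0,0,0]},
    {"slide": [0,0,0],"rot": [0,0,0]}
  ]
}}

```text
invalid input
```

```bash
python3 - <<'E'
from h import *
plan([437,7,240],90)
np.save('pics/w1.npy',bot.camera_info('wrist')['pose']); save('wrist','pics/w1.png')
E
```

```text
t 0.15 pos [215.6 559.7 238.5] yaw -111.07 x-axis [-4.0e-04 -1.3e-03 -1.0e+00] j6 -0.33 F [ 0.5 -0.4 -0.3] w 85.3
slide total [-0.011  5.451 -5.066]
rot total [-0.468  0.    -0.002] slide after rot [-0.018  6.908 -2.768]
```

View pics/w1.png

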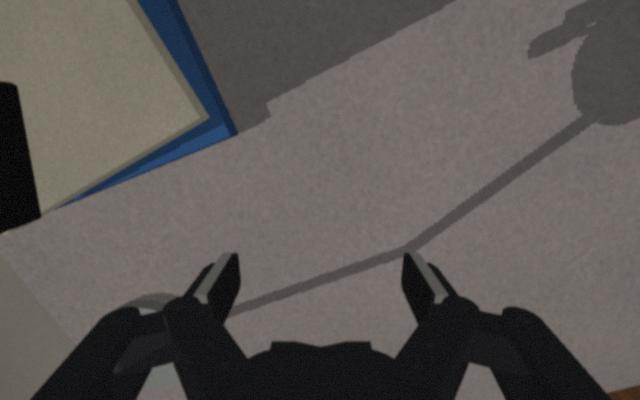

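>>> {"api": "arm_command", "payload": {
  "grip_force": 50,
  "motion": [
    {"slide": [0,0,0],"rot": [-0.117,0,0],"grip": 100},
    {"slide": [0,0,0],"rot": [-0.117,0,0],"grip": 100},
    {"slide": [0,0,0],"rot": [-0.117,0,0],"grip": 100},
    {"slide": [0,0,0],"rot": [-0.117,0,0],"grip": 100},
    {"slide": [0,0.4,-0.243],"rot": [0,0,0],"grip": 100},
    {"slide": [0,0.4,-0.243],"rot": [0,0,0],"grip": 100},
    {"slide": [0,0.4,-0.243],"rot": [0,0,0],"grip": 100},
    {"slide": [0,0.4,-0.243],"rot": [0,0,0],"grip": 100},
    {"slide": [0,0.4,-0.243],"rot": [0,0,0],"grip": 100},
    {"slide": [0,0.4,-0.243],"rot": [0,0,0],"grip": 100},
    {"slide": [0,0.4,-0.243],"rot": [0,0,0],"grip": 100},
    {"slide": [0,0.4,-0.243],"rot": [0,0,0],"grip": 100},
    {"slide": [0,0.32,-0.243],"rot": [0,0,0],"grip": 100},
    {"slide": [0,0,0],"rot": [0,0,0],"grip": 100}
  ]
}}

```text
time_s: 1.6
eef_pos: [392.0, 275.7, 239.6]
tcp_rot: [-0.001, 0.707, -0.001, -0.707]
wrist_force: [-0.2, -0.1, 0.5]
grip_width: 85.3
```

```bash
python3 - <<'E'
from h import *
plan([437,7,240],90)
np.save('pics/w1.npy',bot.camera_info('wrist')['pose']); save('wrist','pics/w1.png')
E
```

```text
t 1.6 pos [392.  275.7 239.6] yaw -90.22 x-axis [ 6.e-04 -0.e+00 -1.e+00] j6 0.53 F [-0.2 -0.1  0.5] w 85.3
slide total [-0.004  3.357 -0.575]
rot total [-0.005 -0.001 -0.   ] slide after rot [-0.005  3.359 -0.562]
```

View pics/w1.png

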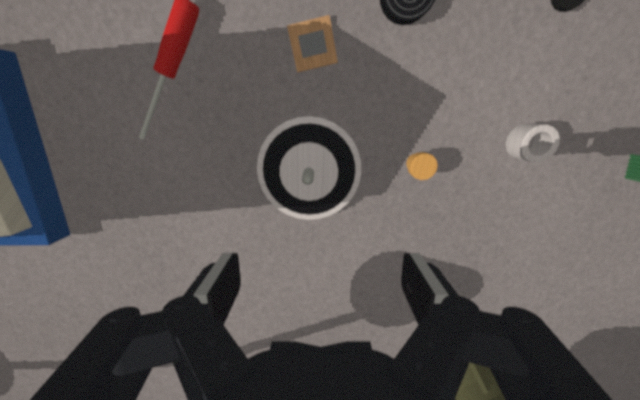

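```bash
cat >> h.py <<'E'
def winfo(npy):
    i=dict(bot.camera_info('wrist')); i['pose']=np.load(npy); return i
def circ(info,pts,z):
    """rays of contour points on plane z, least-squares circle"""
    P=np.array([onz(info,p,z)[:2] for p in pts]); A=np.c_[2*P,np.ones(len(P))]
    c=np.linalg.lstsq(A,(P**2).sum(1),rcond=None)[0]; r=np.sqrt(c[2]+c[0]**2+c[1]**2)
    e=np.abs(np.hypot(*(P-c[:2]).T)-r); 
    k=e<max(1.0,2*np.median(e))
    c=np.linalg.lstsq(A[k],(P[k]**2).sum(1),rcond=None)[0]; r=np.sqrt(c[2]+c[0]**2+c[1]**2)
    return c[:2].round(2),'dia',(2*r).round(2),'resid',np.median(e).round(2),k.sum(),len(k)
E
python3 - <<'E'
from h import *
im=cv2.imread('pics/w1.png'); i=winfo('pics/w1.npy')
g=im.max(2); print(g[167,250:370:4])
m=(g<45).astype('uint8'); m[240:]=0; m[:,:250]=0;m[:,370:]=0;m[:105]=0
cs,_=cv2.findContours(m,cv2.RETR_CCOMP,cv2.CHAIN_APPROX_NONE)
for c in sorted(cs,key=len)[-3:]:
    q=c[:,0].astype(float); print(len(q),cv2.fitEllipse(c)); 
    for z in (18,28): print(z,circ(i,q,z))
E
```

```text
[ 86  92 136 105  20  23  24  32 135 136 139 137 136 138 127 123 138 138
 133 134 137 136  56  19  23  26  59 139  98  92]
174 ((308.4263000488281, 171.02615356445312), (61.28954315185547, 61.76741409301758), 154.26710510253906)
18 (array([395.03, 291.56]), 'dia', np.float64(80.27), 'resid', np.float64(0.36), np.int64(173), 174)
28 (array([397.14, 291.11]), 'dia', np.float64(78.01), 'resid', np.float64(0.35), np.int64(173), 174)
250 ((308.57440185546875, 168.33782958984375), (87.080322265625, 89.65139770507812), 102.76640319824219)
18 (array([397.14, 291.31]), 'dia', np.float64(114.91), 'resid', np.float64(0.28), np.int64(244), 250)
28 (array([399.2 , 290.87]), 'dia', np.float64(111.67), 'resid', np.float64(0.28), np.int64(245), 250)
```

>>> {"api": "arm_command", "payload": {
  "motion": [
    {"slide": [0,0.42,-0.06],"rot": [0,0,0],"grip": 100},
    {"slide": [0,0.42,-0.06],"rot": [0,0,0],"grip": 100},
    {"slide": [0,0.42,-0.06],"rot": [0,0,0],"grip": 100},
    {"slide": [0,0.42,-0.06],"rot": [0,0,0],"grip": 100},
    {"slide": [0,0.42,-0.06],"rot": [0,0,0],"grip": 100},
    {"slide": [0,0.42,-0.06],"rot": [0,0,0],"grip": 100},
    {"slide": [0,0.42,-0.06],"rot": [0,0,0],"grip": 100},
    {"slide": [0,0.42,-0.06],"rot": [0,0,0],"grip": 100},
    {"slide": [0,0,0],"rot": [0,0,0],"grip": 100}
  ]
}}

```text
time_s: 2.55
eef_pos: [429.0, 7.4, 239.4]
tcp_rot: [-0.001, 0.707, -0.001, -0.707]
wrist_force: [0.4, 0.2, 0.8]
grip_width: 85.4
```

```bash
python3 - <<'E'
from h import *
plan([375,-306,240],90)
np.save('pics/w2.npy',bot.camera_info('wrist')['pose']); save('wrist','pics/w2.png')
E
```

```text
t 2.55 pos [429.    7.4 239.4] yaw -90.19 x-axis [ 0.e+00 -6.e-04 -1.e+00] j6 1.07 F [0.4 0.2 0.8] w 85.4
slide total [-0.005  3.919  0.663]
rot total [-0.004 -0.    -0.001] slide after rot [-0.008  3.917  0.675]
```

View pics/w2.png

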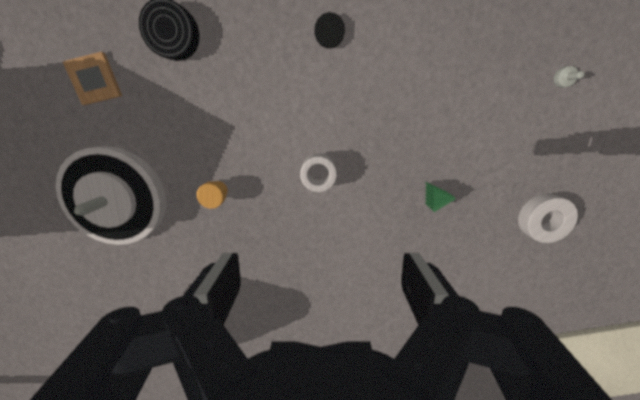

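>>> {"api": "arm_command", "payload": {
  "motion": [
    {"slide": [0,0.4,0.06],"rot": [0,0,0],"grip": 100},
    {"slide": [0,0.4,0.06],"rot": [0,0,0],"grip": 100},
    {"slide": [0,0.4,0.06],"rot": [0,0,0],"grip": 100},
    {"slide": [0,0.4,0.06],"rot": [0,0,0],"grip": 100},
    {"slide": [0,0.4,0.06],"rot": [0,0,0],"grip": 100},
    {"slide": [0,0.4,0.06],"rot": [0,0,0],"grip": 100},
    {"slide": [0,0.4,0.06],"rot": [0,0,0],"grip": 100},
    {"slide": [0,0.4,0.06],"rot": [0,0,0],"grip": 100},
    {"slide": [0,0.4,0.06],"rot": [0,0,0],"grip": 100},
    {"slide": [0,0.32,0.06],"rot": [0,0,0],"grip": 100},
    {"slide": [0,0,0],"rot": [0,0,0],"grip": 100}
  ]
}}

```text
time_s: 3.7
eef_pos: [381.0, -305.0, 238.5]
tcp_rot: [0.001, -0.707, 0.0, 0.708]
wrist_force: [-0.3, 0.5, -0.5]
grip_width: 85.1
```

```bash
cat >> h.py <<'E'
def ringfit(name,box,z,bright=True,thr=150):
    """fit top circle from bright blob in box"""
    im=cv2.imread(f'pics/{name}.png'); i=winfo(f'pics/{name}.npy'); g=im.min(2) if bright else im.max(2)
    m=((g>thr) if bright else (g<thr)).astype('uint8'); k=np.zeros_like(m); k[box[1]:box[3],box[0]:box[2]]=1; m*=k
    cs,h=cv2.findContours(m,cv2.RETR_CCOMP,cv2.CHAIN_APPROX_NONE)
    for c in sorted(cs,key=len)[-3:]:
        if len(c)<20: continue
        q=c[:,0].astype(float); print(len(q),'ell',[np.round(a,1) for a in cv2.fitEllipse(c)],circ(i,q,z))
def shot(name):
    np.save(f'pics/{name}.npy',bot.camera_info('wrist')['pose']); save('wrist',f'pics/{name}.png')
E
python3 - <<'E'
from h import *
ringfit('w2',(290,145,345,205),32)
plan([375,-306,240],90)
shot('w3')
im=cv2.imread('pics/w3.png'); print(im.min(2)[100:260:6,300:340:10].T)
E
```

```text
69 ell [array([317.1, 173.9]), array([24.3, 24.9]), np.float64(30.4)] (array([432.33,  11.74]), 'dia', np.float64(30.86), 'resid', np.float64(0.31), np.int64(68), 69)
95 ell [array([317., 174.]), array([32.6, 33.9]), np.float64(105.7)] (array([432.07,  11.78]), 'dia', np.float64(41.81), 'resid', np.float64(0.37), np.int64(95), 95)
t 3.7 pos [ 381.  -305.   238.5] yaw -90.1 x-axis [-1.7e-03  4.0e-04 -1.0e+00] j6 1.83 F [-0.3  0.5 -0.5] w 85.1
slide total [-0.018  0.012  0.075]
rot total [-0.002  0.002  0.   ] slide after rot [-0.018  0.012  0.075]
[[101  99  98 100 101 105  99 102 100 101 101  99 116 158 160 158 151 102
  104 101 100 104 104 103 100 103 104]
 [102 106 105  97  98  99  98 103 102  97 100 147 160 155 129 135 152 155
  123  99 100  99  98 104 100 102 104]
 [ 97 107 102  99 101 101 100  98 103  99  91 158 155  68  65  70  92 149
  153 102 101 100 103 101 101 102  99]
 [102 103  98 101 101  94  99  94 101 100  74 155 157 137  71  94 152 157
  145 102  98 103 101 102 104  98 101]]
```

View pics/w3.png

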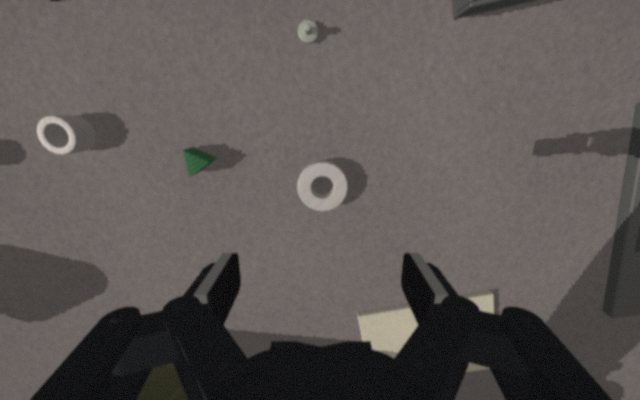

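```bash
python3 - <<'E'
from h import *
ringfit('w3',(285,150,360,220),22,thr=128)
ringfit('w3',(285,150,360,220),22,thr=140)
plan([370.,-305,90],90)
for z in (40,20,10): print(proj(bot.camera_info('wrist'),[381,-305,z]))
E
```

```text
67 ell [array([321.2, 186.6]), array([23.4, 24.5]), np.float64(39.1)] (array([ 365.08, -305.71]), 'dia', np.float64(31.69), 'resid', np.float64(0.36), np.int64(61), 67)
138 ell [array([321.4, 186.3]), array([47.3, 49.2]), np.float64(99.6)] (array([ 364.89, -305.84]), 'dia', np.float64(63.59), 'resid', np.float64(0.29), np.int64(137), 138)
70 ell [array([321.3, 186.6]), array([24.3, 25.6]), np.float64(28.8)] (array([ 365.08, -305.89]), 'dia', np.float64(33.09), 'resid', np.float64(0.46), np.int64(63), 70)
134 ell [array([321.3, 186.3]), array([45.9, 48. ]), np.float64(96.8)] (array([ 364.96, -305.69]), 'dia', np.float64(61.94), 'resid', np.float64(0.31), np.int64(131), 134)
t 3.75 pos [ 381.3 -304.   238.7] yaw -90.06 x-axis [-1.2e-03  6.0e-04 -1.0e+00] j6 1.83 F [-0.3  0.3 -0.9] w 85.0
slide total [1.858 0.014 0.139]
rot total [-0.001  0.002  0.001] slide after rot [1.858 0.013 0.141]
[321.59117554 178.25211868]
[321.54004629 174.67056761]
[321.51645375 173.01793354]
```

>>> {"api": "arm_command", "payload": {
  "motion": [
    {"slide": [0.35,0.005,0.05],"rot": [0,0,0],"grip": 100},
    {"slide": [0.35,0.005,0.05],"rot": [0,0,0],"grip": 100},
    {"slide": [0.35,0.005,0.05],"rot": [0,0,0],"grip": 100},
    {"slide": [0.35,0.005,0.05],"rot": [0,0,0],"grip": 100},
    {"slide": [0.35,0,0],"rot": [0,0,0],"grip": 100},
    {"slide": [0.25,0,0],"rot": [0,0,0],"grip": 100},
    {"slide": [0.2,0,0],"rot": [0,0,0],"grip": 100},
    {"slide": [0,0,0],"rot": [0,0,0],"grip": 100}
  ]
}}

```text
time_s: 4.55
eef_pos: [364.4, -303.6, 60.9]
tcp_rot: [0.0, -0.706, -0.001, 0.708]
wrist_force: [-0.9, -0.2, -0.2]
grip_width: 85.2
```

```bash
python3 - <<'E'
from h import *
plan([365,-305.8,9],90)
shot('w4')
E
```

```text
t 4.55 pos [ 364.4 -303.6   60.9] yaw -89.9 x-axis [-0.0036  0.0022 -1.    ] j6 1.84 F [-0.9 -0.2 -0.2] w 85.2
slide total [ 0.649  0.029 -0.01 ]
rot total [0.002 0.005 0.003] slide after rot [ 0.649  0.027 -0.008]
```

View pics/w4.png

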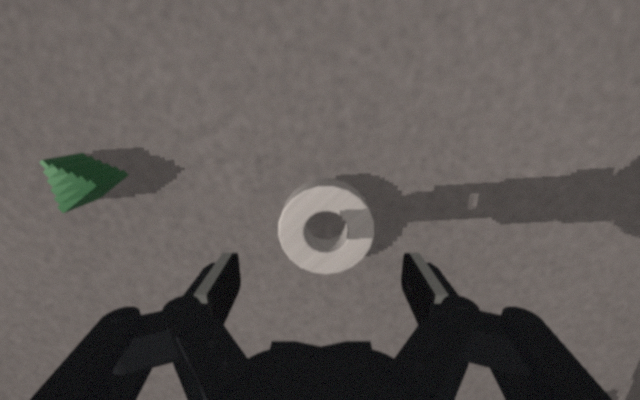

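```bash
python3 - <<'E'
from h import *
ringfit('w4',(270,180,380,280),22,thr=120)
plan([365,-305.8,9],90)
E
```

```text
412 ell [array([322.5, 229. ]), array([84.7, 89.2]), np.float64(127.1)] (array([ 364.37, -304.  ]), 'dia', np.float64(61.07), 'resid', np.float64(5.72), np.int64(312), 412)
t 4.6 pos [ 365.1 -304.4   62.7] yaw -89.9 x-axis [-1.6e-03  6.0e-04 -1.0e+00] j6 1.84 F [-0.2 -0.6  0.7] w 85.7
slide total [ 0.671  0.018 -0.   ]
rot total [0.002 0.002 0.001] slide after rot [0.671 0.018 0.001]
```

```bash
python3 - <<'E'
from h import *
print(onz(winfo('pics/w4.npy'),(326,229),22))
E
```

```text
[ 366.74352072 -307.01529742   22.        ]
```

>>> {"api": "arm_command", "payload": {
  "motion": [
    {"slide": [0.2,0.03,0],"rot": [0,0,0],"grip": 100},
    {"slide": [0.2,0,0],"rot": [0,0,0],"grip": 100},
    {"slide": [0.2,0,0],"rot": [0,0,0],"grip": 100},
    {"slide": [0.06,0,0],"rot": [0,0,0],"grip": 100},
    {"slide": [0,0,0],"rot": [0,0,0],"grip": 100}
  ]
}}

```text
time_s: 5.1
eef_pos: [365.3, -307.9, 11.1]
tcp_rot: [0.0, 0.707, 0.0, -0.707]
wrist_force: [-0.3, 0.0, 0.6]
grip_width: 85.5
```

```bash
python3 - <<'E'
from h import *
plan([365,-305.8,9],90)
shot('w5')
E
```

```text
t 5.1 pos [ 365.3 -307.9   11.1] yaw -89.96 x-axis [ 0.e+00 -3.e-04 -1.e+00] j6 1.85 F [-0.3  0.   0.6] w 85.5
slide total [ 0.026 -0.026  0.004]
rot total [ 0.001 -0.    -0.   ] slide after rot [ 0.026 -0.026  0.004]
```

View pics/w5.png

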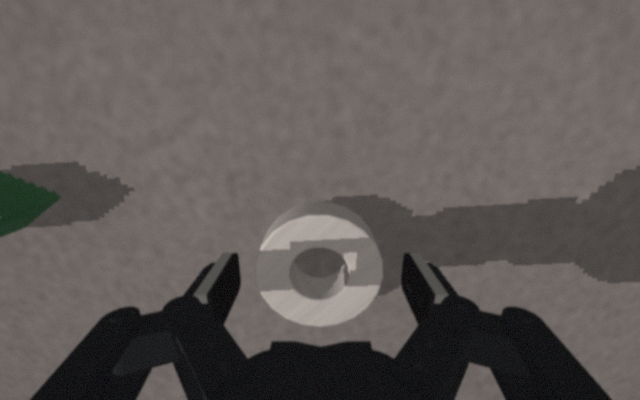

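>>> {"api": "arm_command", "payload": {
  "motion": [
    {"slide": [0.04,0,0],"rot": [0,0,0],"grip": 100},
    {"slide": [0,0,0],"rot": [0,0,0],"grip": 0},
    {"slide": [0,0,0],"rot": [0,0,0],"grip": 0},
    {"slide": [0,0,0],"rot": [0,0,0],"grip": 0},
    {"slide": [0,0,0],"rot": [0,0,0],"grip": 0},
    {"slide": [0,0,0],"rot": [0,0,0],"grip": 0},
    {"slide": [0,0,0],"rot": [0,0,0],"grip": 0}
  ],
  "grip_force": 50
}}

```text
time_s: 5.85
eef_pos: [365.5, -308.6, 8.6]
tcp_rot: [0.0, 0.708, -0.0, -0.707]
wrist_force: [-1.2, 1.2, 6.3]
grip_width: 64.5
```

```bash
python3 - <<'E'
from h import *
plan([365,-305.8,120],90)
shot('w6')
E
```

```text
t 5.85 pos [ 365.5 -308.6    8.6] yaw -90.0 x-axis [ 0.0016 -0.0012 -1.    ] j6 1.85 F [-1.2  1.2  6.3] w 64.5
slide total [-1.392 -0.034  0.005]
rot total [-0.    -0.002 -0.002] slide after rot [-1.392 -0.035  0.007]
```

View pics/w6.png

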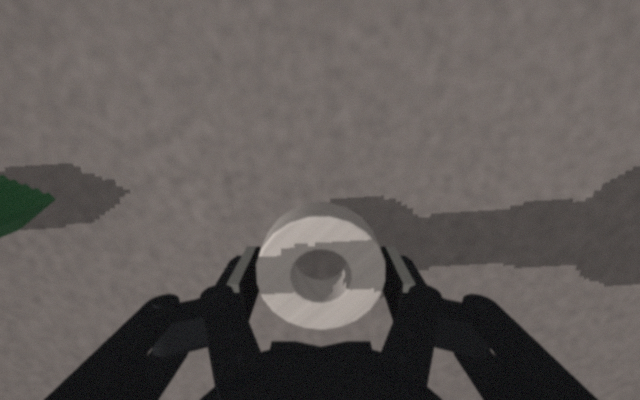

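```bash
python3 - <<'E'
from h import *
i=winfo('pics/w6.npy')
print(onz(i,(257,262),22),onz(i,(386,262),22),onz(i,(321,216.5),22),onz(i,(321,329),22))
E
```

```text
[ 373.34129514 -277.23250863   22.        ] [ 373.15484172 -340.51697872   22.        ] [ 397.1122994  -308.65644276   22.        ] [ 332.81021878 -308.55365499   22.        ]
```

>>> {"api": "arm_command", "payload": {
  "motion": [
    {"slide": [-0.1,0,0],"rot": [0,0,0],"grip": 0},
    {"slide": [-0.3,0,0],"rot": [0,0,0],"grip": 0},
    {"slide": [-0.4,0,0],"rot": [0,0,0],"grip": 0},
    {"slide": [-0.4,0,0],"rot": [0,0,0],"grip": 0},
    {"slide": [-0.4,0,0],"rot": [0,0,0],"grip": 0},
    {"slide": [0,0,0],"rot": [0,0,0],"grip": 0}
  ]
}}

```text
time_s: 6.5
eef_pos: [366.6, -309.4, 140.7]
tcp_rot: [0.001, 0.71, -0.001, -0.705]
wrist_force: [0.3, 0.5, -1.0]
grip_width: 64.5
```

```bash
python3 - <<'E'
from h import *
plan([430,-10,130],90)
shot('w7')
E
```

```text
t 6.5 pos [ 366.6 -309.4  140.7] yaw -90.01 x-axis [ 0.0069 -0.0041 -1.    ] j6 1.85 F [ 0.3  0.5 -1. ] w 64.5
slide total [ 0.124 -3.743 -0.791]
rot total [-0.    -0.009 -0.005] slide after rot [ 0.134 -3.742 -0.793]
```

View pics/w7.png

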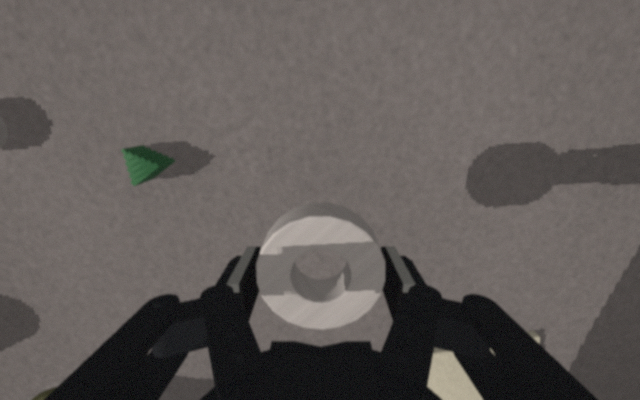

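>>> {"api": "arm_command", "payload": {
  "motion": [
    {"slide": [0,-0.375,-0.08],"rot": [0,0,0],"grip": 0},
    {"slide": [0,-0.375,-0.08],"rot": [0,0,0],"grip": 0},
    {"slide": [0,-0.375,-0.08],"rot": [0,0,0],"grip": 0},
    {"slide": [0,-0.375,-0.08],"rot": [0,0,0],"grip": 0},
    {"slide": [0,-0.375,-0.08],"rot": [0,0,0],"grip": 0},
    {"slide": [0,-0.375,-0.08],"rot": [0,0,0],"grip": 0},
    {"slide": [0,-0.375,-0.08],"rot": [0,0,0],"grip": 0},
    {"slide": [0,-0.375,-0.08],"rot": [0,0,0],"grip": 0},
    {"slide": [0,-0.375,-0.08],"rot": [0,0,0],"grip": 0},
    {"slide": [0,-0.375,-0.08],"rot": [0,0,0],"grip": 0},
    {"slide": [0,-0.375,0.042],"rot": [0,0,0],"grip": 0},
    {"slide": [0,-0.375,0.042],"rot": [0,0,0],"grip": 0},
    {"slide": [0,-0.375,0.042],"rot": [0,0,0],"grip": 0},
    {"slide": [0,-0.375,0.042],"rot": [0,0,0],"grip": 0},
    {"slide": [0,-0.375,0.042],"rot": [0,0,0],"grip": 0},
    {"slide": [0,-0.375,0.042],"rot": [0,0,0],"grip": 0},
    {"slide": [0,-0.375,0.042],"rot": [0,0,0],"grip": 0},
    {"slide": [0,-0.375,0.042],"rot": [0,0,0],"grip": 0},
    {"slide": [0,-0.375,0.042],"rot": [0,0,0],"grip": 0},
    {"slide": [0,-0.375,0.042],"rot": [0,0,0],"grip": 0}
  ]
}}

```text
time_s: 8.55
eef_pos: [394.5, 292.5, 133.8]
tcp_rot: [-0.001, -0.706, 0.001, 0.708]
wrist_force: [0.4, -0.5, -1.2]
grip_width: 64.8
```

```bash
cat >> h.py <<'E'
def avg(target,yaw=90):
    """average state over camera reads (0.05 s each)"""
    ps=[];qs=[]
    for k in range(4):
        s=bot.state(); ps.append(s['eef_pos']); q=s['tcp_rot']; qs.append([q[1],q[2],q[3],q[0]])
        im=bot.read_camera('wrist')
    p=np.mean(ps,0); M=R.from_quat(qs).mean().as_matrix()
    y=np.degrees(np.arctan2(M[1,1],M[0,1])); e=(yaw-y+90)%180-90
    ysgn=np.array([np.cos(np.radians(y+e)),np.sin(np.radians(y+e)),0]); Mt=np.column_stack([[0,0,-1],ysgn,np.cross([0,0,-1],ysgn)])
    print('AVG t',s['time_s'],'pos',p.round(1),'std',np.std(ps,0).round(2),'rot',(R.from_matrix(M.T@Mt).as_rotvec(degrees=True)/45).round(3),'slide',(Mt.T@(np.asarray(target,float)-p)/80).round(3),'w',round(float(s['grip_width']),1),'F',s['wrist_force'].round(1))
    return im
E
python3 - <<'E'
from h import *
im=avg([397.1,291.2,40])
cv2.imwrite('pics/w8.png',im[...,::-1]); np.save('pics/w8.npy',bot.camera_info('wrist')['pose'])
E
```

```text
AVG t 8.7 pos [394.3 293.6 133.4] std [0.17 1.27 0.22] rot [ 0.002  0.003 -0.002] slide [ 1.168  0.029 -0.035] w 64.5 F [-1.  -0.7 -1.6]
```

View pics/w8.png

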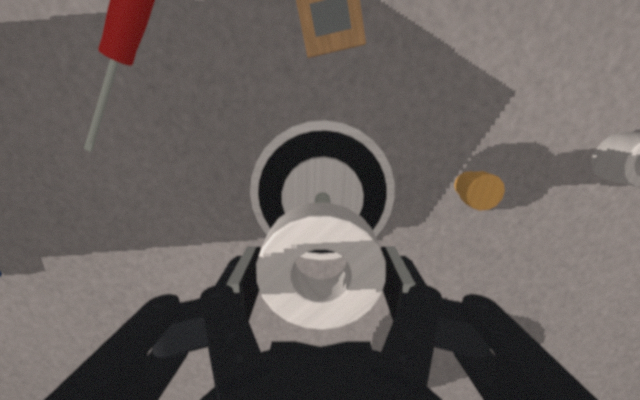

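>>> {"api": "arm_command", "payload": {
  "motion": [
    {"slide": [0.2,0.029,-0.035],"rot": [0.002,0.003,-0.002],"grip": 0},
    {"slide": [0.25,0,0],"rot": [0,0,0],"grip": 0},
    {"slide": [0.15,0,0],"rot": [0,0,0],"grip": 0},
    {"slide": [0,0,0],"rot": [0,0,0],"grip": 0},
    {"slide": [0,0,0],"rot": [0,0,0],"grip": 0}
  ]
}}

```text
time_s: 9.25
eef_pos: [398.6, 289.2, 87.8]
tcp_rot: [-0.001, 0.708, -0.0, -0.706]
wrist_force: [-0.8, -0.5, -0.4]
grip_width: 64.5
```

```bash
python3 - <<'E'
from h import *
print('pin',onz(winfo('pics/w8.npy'),(322,200),66))
i=winfo('pics/w8.npy')
for z in (18,): print('foot black edge', circ(i,[(258,190),(387,190),(322,131),(270,158),(375,158)],z))
im=avg([397.1,291.2,37])
cv2.imwrite('pics/w9.png',im[...,::-1]); np.save('pics/w9.npy',bot.camera_info('wrist')['pose'])
E
```

```text
pin [408.3434532 290.5775148  66.       ]
foot black edge (array([395.43, 289.75]), 'dia', np.float64(120.42), 'resid', np.float64(0.29), np.int64(5), 5)
AVG t 9.4 pos [398.7 289.6  88.2] std [0.08 0.27 0.29] rot [-0.003 -0.004  0.003] slide [ 0.64 -0.02  0.02] w 64.2 F [-0.7 -0.3 -0.4]
```

View pics/w9.png

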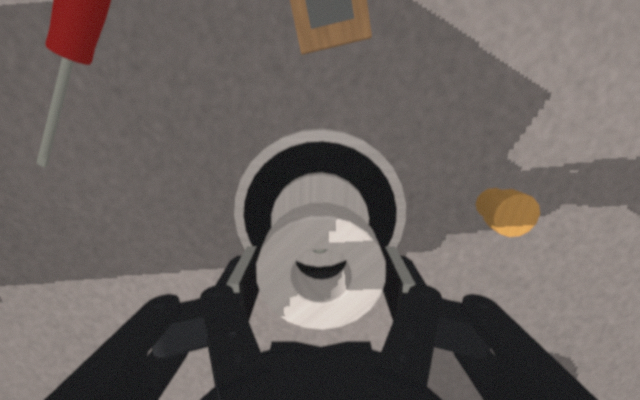

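>>> {"api": "arm_command", "payload": {
  "motion": [
    {"slide": [0.15,-0.012,0.027],"rot": [-0.003,-0.004,0.003],"grip": 0},
    {"slide": [0.2,0,0],"rot": [0,0,0],"grip": 0},
    {"slide": [0.18,0,0],"rot": [0,0,0],"grip": 0},
    {"slide": [0.07,0,0],"rot": [0,0,0],"grip": 0},
    {"slide": [0,0,0],"rot": [0,0,0],"grip": 0}
  ]
}}

```text
time_s: 9.95
eef_pos: [395.9, 290.1, 38.4]
tcp_rot: [-0.001, -0.707, 0.001, 0.708]
wrist_force: [0.4, 0.2, -0.9]
grip_width: 64.7
```

```bash
python3 - <<'E'
from h import *
im=avg([396.5,290.5,36.6])
cv2.imwrite('pics/w10.png',im[...,::-1]); np.save('pics/w10.npy',bot.camera_info('wrist')['pose'])
E
```

```text
AVG t 10.1 pos [396.2 290.5  39.3] std [0.22 0.25 0.58] rot [ 0.001  0.001 -0.002] slide [ 0.034 -0.    -0.004] w 64.3 F [-0.9  0.3 -1. ]
```

View pics/w10.png

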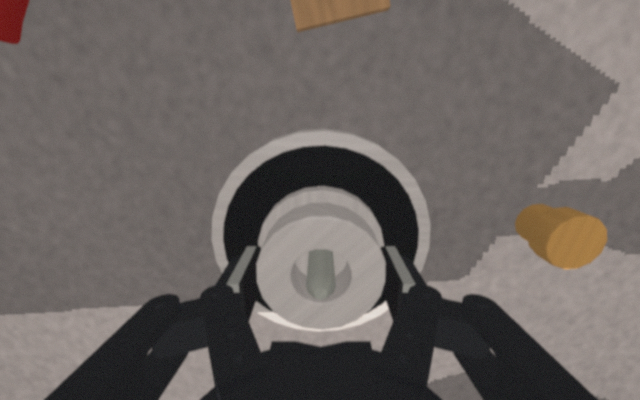

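>>> {"api": "arm_command", "payload": {
  "motion": [
    {"slide": [0.02,0,0],"rot": [0,0,0],"grip": 0},
    {"slide": [0.01,0,0],"rot": [0,0,0],"grip": 0},
    {"slide": [0,0,0],"rot": [0,0,0],"grip": 0}
  ]
}}

```text
time_s: 10.45
eef_pos: [396.1, 290.5, 36.8]
tcp_rot: [-0.0, -0.707, 0.0, 0.707]
wrist_force: [0.3, -0.2, -1.9]
grip_width: 64.3
```

```bash
python3 - <<'E'
from h import *
im=avg([396.5,290.5,36.6])
cv2.imwrite('pics/w11.png',im[...,::-1]); np.save('pics/w11.npy',bot.camera_info('wrist')['pose'])
i=bot.camera_info('wrist')
print(onz(i,(321,216.5),50),onz(i,(321,329),50),onz(i,(257,262),50),onz(i,(386,262),50))
E
```

```text
AVG t 10.6 pos [396.1 290.5  36.9] std [0.03 0.01 0.04] rot [ 0.001  0.001 -0.001] slide [ 0.004 -0.    -0.005] w 64.2 F [-1.1 -0.7 -1.2]
[427.64366409 290.48522304  50.        ] [363.07834104 290.55025892  50.        ] [403.76839785 321.9742368   50.        ] [403.63257352 258.53658793  50.        ]
```

>>> {"api": "arm_command", "payload": {
  "motion": [
    {"slide": [0.012,0,-0.012],"rot": [0,0,0],"grip": 0},
    {"slide": [0.012,0,0],"rot": [0,0,0],"grip": 0},
    {"slide": [0,0,0],"rot": [0,0,0],"grip": 0}
  ]
}}

```text
time_s: 10.95
eef_pos: [397.5, 290.8, 36.6]
tcp_rot: [0.001, 0.707, 0.0, -0.707]
wrist_force: [-5.1, -2.9, 8.6]
grip_width: 64.5
```

Contact (8.6 N up). Release.

>>> {"api": "arm_command", "payload": {
  "motion": [
    {"slide": [0,0,0],"rot": [0,0,0],"grip": 100},
    {"slide": [0,0,0],"rot": [0,0,0],"grip": 100},
    {"slide": [0,0,0],"rot": [0,0,0],"grip": 100},
    {"slide": [0,0,0],"rot": [0,0,0],"grip": 100},
    {"slide": [-0.1,0,0],"rot": [0,0,0],"grip": 100},
    {"slide": [-0.4,0,0],"rot": [0,0,0],"grip": 100},
    {"slide": [-0.4,0,0],"rot": [0,0,0],"grip": 100},
    {"slide": [-0.4,0,0],"rot": [0,0,0],"grip": 100},
    {"slide": [0,0,0],"rot": [0,0,0],"grip": 100}
  ]
}}

```text
time_s: 11.85
eef_pos: [399.1, 292.1, 145.1]
tcp_rot: [-0.002, 0.709, 0.002, -0.705]
wrist_force: [0.8, 0.4, 0.4]
grip_width: 85.3
```

```bash
python3 - <<'E'
from h import *
im=avg([432,11.8,140])
cv2.imwrite('pics/w12.png',im[...,::-1]); np.save('pics/w12.npy',bot.camera_info('wrist')['pose'])
E
```

```text
AVG t 12.0 pos [397.9 291.3 141.6] std [0.78 0.6  2.34] rot [ 0.001 -0.002  0.003] slide [ 0.02   3.494 -0.426] w 85.2 F [-0.8  0.2 -0.6]
```

View pics/w12.png

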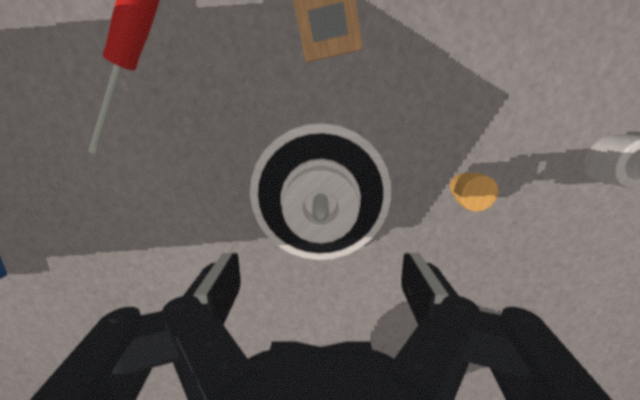

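```bash
python3 - <<'E'
from h import *
ringfit('w12',(240,130,395,245),18,bright=False,thr=60)
im=cv2.imread('pics/w12.png').max(2); print(im[200,270:375:3]); print(im[120:260:4,320])
E
```

```text
241 ell [array([320.1, 200.6]), array([82.4, 86.9]), np.float64(179.8)] (array([390.96, 290.72]), 'dia', np.float64(83.4), 'resid', np.float64(1.47), np.int64(238), 241)
342 ell [array([320.2, 191.3]), array([113.1, 124.4]), np.float64(89.6)] (array([397.52, 290.59]), 'dia', np.float64(116.03), 'resid', np.float64(1.08), np.int64(269), 342)
[ 24  26  25  40 137 150 151 152 149 146 150 143 142 149 135 106 107 103
 104 115 145 147 138 148 148 149 149 147 145 144  85  23  21  26  22]
[ 98 140 158 130  23  32  24  21  19  28 129 144 125 154 150 154 148 143
 139 107 107 105 115 115 122 111 135 145 148 147 146  55  30  77 208]
```

```bash
python3 - <<'E'
from h import *
i=winfo('pics/w12.npy')
print('collar low edge+33',onz(i,(321,243.),50)+[33,0,0],onz(i,(280.5,203),50),onz(i,(360.5,203),50))
E
```

```text
collar low edge+33 [397.21529226 290.00958093  50.        ] [401.39441971 323.95921933  50.        ] [401.2452859  256.80260343  50.        ]
```

>>> {"api": "arm_command", "payload": {
  "motion": [
    {"slide": [0,0.35,-0.043],"rot": [0,0,0],"grip": 100},
    {"slide": [0,0.35,-0.043],"rot": [0,0,0],"grip": 100},
    {"slide": [0,0.35,-0.043],"rot": [0,0,0],"grip": 100},
    {"slide": [0,0.35,-0.043],"rot": [0,0,0],"grip": 100},
    {"slide": [0,0.35,-0.043],"rot": [0,0,0],"grip": 100},
    {"slide": [0,0.35,-0.043],"rot": [0,0,0],"grip": 100},
    {"slide": [0,0.35,-0.043],"rot": [0,0,0],"grip": 100},
    {"slide": [0,0.35,-0.043],"rot": [0,0,0],"grip": 100},
    {"slide": [0,0.35,-0.043],"rot": [0,0,0],"grip": 100},
    {"slide": [0,0.35,-0.043],"rot": [0,0,0],"grip": 100},
    {"slide": [0,0,0],"rot": [0,0,0],"grip": 100},
    {"slide": [0,0,0],"rot": [0,0,0],"grip": 100}
  ]
}}

```text
time_s: 13.25
eef_pos: [431.3, 10.0, 138.3]
tcp_rot: [-0.0, -0.706, 0.001, 0.708]
wrist_force: [-1.0, 0.5, 0.4]
grip_width: 85.0
```

```bash
python3 - <<'E'
from h import *
im=avg([432,11.8,60])
cv2.imwrite('pics/w13.png',im[...,::-1]); np.save('pics/w13.npy',bot.camera_info('wrist')['pose'])
ringfit('w13',(270,150,375,250),32,thr=125)
E
```

```text
AVG t 13.4 pos [431.4  10.6 138.5] std [0.08 0.42 0.19] rot [ 0.     0.002 -0.002] slide [ 0.981 -0.014 -0.007] w 85.6 F [1.2 0.4 0.5]
86 ell [array([320.1, 200.1]), array([29.4, 31.6]), np.float64(41.8)] (array([432.36,  11.38]), 'dia', np.float64(28.57), 'resid', np.float64(0.45), np.int64(72), 86)
144 ell [array([320.1, 199.8]), array([47. , 50.2]), np.float64(118.7)] (array([432.04,  11.45]), 'dia', np.float64(44.77), 'resid', np.float64(0.45), np.int64(130), 144)
```

View pics/w13.png

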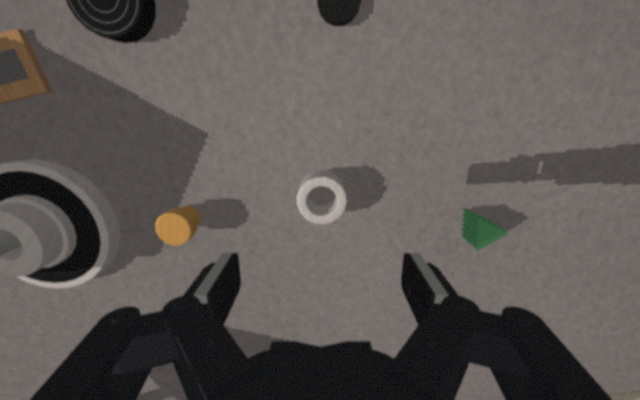

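>>> {"api": "arm_command", "payload": {
  "motion": [
    {"slide": [0.4,-0.014,-0.008],"rot": [0,0,0],"grip": 100},
    {"slide": [0.4,0,0],"rot": [0,0,0],"grip": 100},
    {"slide": [0.4,0,0],"rot": [0,0,0],"grip": 100},
    {"slide": [0.25,0,0],"rot": [0,0,0],"grip": 100},
    {"slide": [0.12,0,0],"rot": [0,0,0],"grip": 100},
    {"slide": [0,0,0],"rot": [0,0,0],"grip": 100},
    {"slide": [0,0,0],"rot": [0,0,0],"grip": 100}
  ]
}}

```text
time_s: 14.15
eef_pos: [433.0, 12.0, 14.8]
tcp_rot: [0.001, 0.707, 0.0, -0.707]
wrist_force: [0.5, 0.4, 0.1]
grip_width: 85.4
```

```bash
python3 - <<'E'
from h import *
im=avg([432,11.5,12])
cv2.imwrite('pics/w14.png',im[...,::-1]); np.save('pics/w14.npy',bot.camera_info('wrist')['pose'])
E
```

```text
AVG t 14.3 pos [433.1  12.   15. ] std [0.09 0.02 0.13] rot [ 0.001 -0.002 -0.   ] slide [0.037 0.007 0.014] w 84.9 F [-0.1 -0.3  0.5]
```

View pics/w14.png

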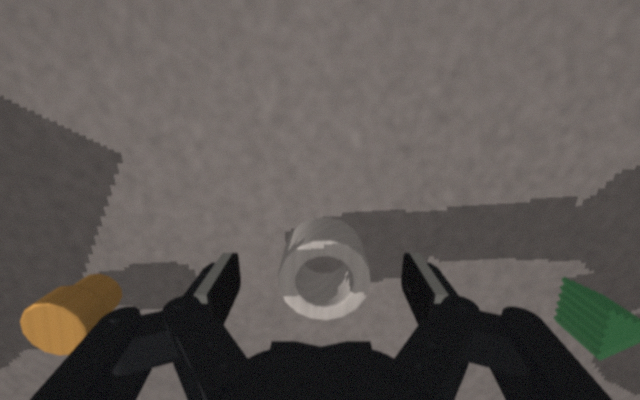

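>>> {"api": "arm_command", "payload": {
  "motion": [
    {"slide": [0.025,0.018,0.014],"rot": [0,0,0],"grip": 100},
    {"slide": [0,0,0],"rot": [0,0,0],"grip": 0},
    {"slide": [0,0,0],"rot": [0,0,0],"grip": 0},
    {"slide": [0,0,0],"rot": [0,0,0],"grip": 0},
    {"slide": [0,0,0],"rot": [0,0,0],"grip": 0},
    {"slide": [0,0,0],"rot": [0,0,0],"grip": 0},
    {"slide": [0,0,0],"rot": [0,0,0],"grip": 0},
    {"slide": [0,0,0],"rot": [0,0,0],"grip": 0},
    {"slide": [0,0,0],"rot": [0,0,0],"grip": 0}
  ]
}}

```text
time_s: 15.25
eef_pos: [431.4, 10.2, 11.9]
tcp_rot: [-0.001, -0.707, 0.0, 0.707]
wrist_force: [0.1, -0.3, 3.6]
grip_width: 43.7
```

```bash
python3 - <<'E'
from h import *
im=avg([432,11.5,12])
cv2.imwrite('pics/w15.png',im[...,::-1]); np.save('pics/w15.npy',bot.camera_info('wrist')['pose'])
E
```

```text
AVG t 15.4 pos [431.4  10.2  11.9] std [0.01 0.01 0.01] rot [ 0.001  0.    -0.001] slide [-0.001 -0.016 -0.007] w 43.9 F [ 0.4 -0.3  4.2]
```

View pics/w15.png

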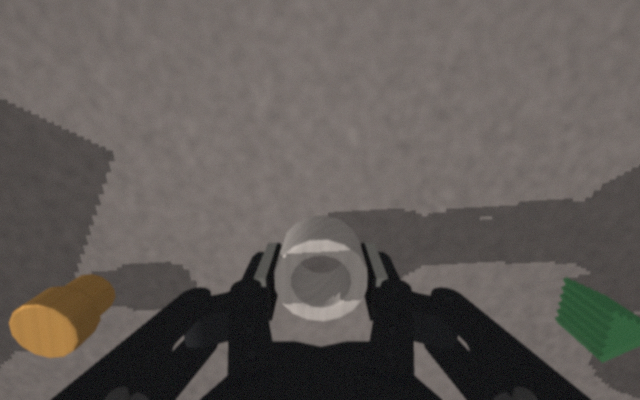

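```bash
python3 - <<'E'
from h import *
i=winfo('pics/w15.npy')
print(onz(i,(320,240.5),32),onz(i,(320,321),32),onz(i,(320,280),32))
E
```

```text
[454.00733872  10.68031529  32.        ] [409.70664467  10.76933256  32.        ] [433.39798283  10.72172767  32.        ]
```

>>> {"api": "arm_command", "payload": {
  "motion": [
    {"slide": [-0.1,0,0],"rot": [0,0,0],"grip": 0},
    {"slide": [-0.4,0,0],"rot": [0,0,0],"grip": 0},
    {"slide": [-0.4,0,0],"rot": [0,0,0],"grip": 0},
    {"slide": [-0.4,0,0],"rot": [0,0,0],"grip": 0},
    {"slide": [-0.2,0,0],"rot": [0,0,0],"grip": 0},
    {"slide": [0,-0.35,0.043],"rot": [0,0,0],"grip": 0},
    {"slide": [0,-0.35,0.043],"rot": [0,0,0],"grip": 0},
    {"slide": [0,-0.35,0.043],"rot": [0,0,0],"grip": 0},
    {"slide": [0,-0.35,0.043],"rot": [0,0,0],"grip": 0},
    {"slide": [0,-0.35,0.043],"rot": [0,0,0],"grip": 0},
    {"slide": [0,-0.35,0.043],"rot": [0,0,0],"grip": 0},
    {"slide": [0,-0.35,0.043],"rot": [0,0,0],"grip": 0},
    {"slide": [0,-0.35,0.043],"rot": [0,0,0],"grip": 0},
    {"slide": [0,-0.35,0.043],"rot": [0,0,0],"grip": 0},
    {"slide": [0,-0.35,0.043],"rot": [0,0,0],"grip": 0},
    {"slide": [0,0,0],"rot": [0,0,0],"grip": 0},
    {"slide": [0,0,0],"rot": [0,0,0],"grip": 0}
  ]
}}

```text
time_s: 17.15
eef_pos: [396.1, 290.2, 130.7]
tcp_rot: [-0.001, -0.706, 0.0, 0.708]
wrist_force: [-0.1, -0.6, -0.3]
grip_width: 43.9
```

```bash
python3 - <<'E'
from h import *
im=avg([397.3,290.7,95])
cv2.imwrite('pics/w16.png',im[...,::-1]); np.save('pics/w16.npy',bot.camera_info('wrist')['pose'])
E
```

```text
AVG t 17.3 pos [396.4 289.8 131. ] std [0.22 0.26 0.23] rot [ 0.001  0.002 -0.002] slide [ 0.45  -0.012 -0.011] w 43.9 F [-0.5 -0.3 -0.8]
```

View pics/w16.png

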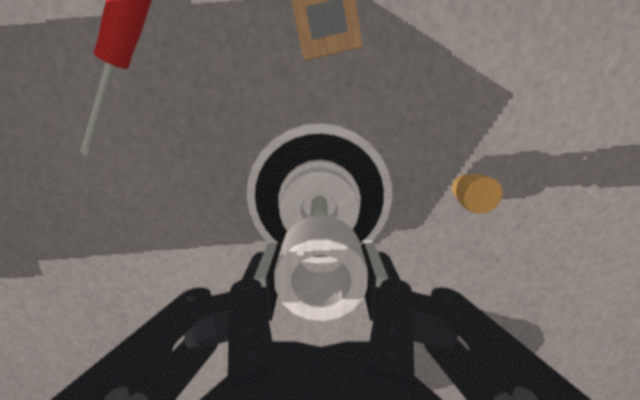

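>>> {"api": "arm_command", "payload": {
  "motion": [
    {"slide": [0.2,-0.012,-0.006],"rot": [0.001,0.002,-0.002],"grip": 0},
    {"slide": [0.25,0,0],"rot": [0,0,0],"grip": 0},
    {"slide": [0.25,0,0],"rot": [0,0,0],"grip": 0},
    {"slide": [0.1,0,0],"rot": [0,0,0],"grip": 0},
    {"slide": [0,0,0],"rot": [0,0,0],"grip": 0},
    {"slide": [0,0,0],"rot": [0,0,0],"grip": 0}
  ]
}}

```text
time_s: 17.95
eef_pos: [397.7, 291.3, 68.5]
tcp_rot: [-0.001, 0.708, 0.0, -0.706]
wrist_force: [0.1, 0.1, -0.7]
grip_width: 44.2
```

```bash
python3 - <<'E'
from h import *
im=avg([396.8,290.7,62])
cv2.imwrite('pics/w17.png',im[...,::-1]); np.save('pics/w17.npy',bot.camera_info('wrist')['pose'])
E
```

```text
AVG t 18.1 pos [397.7 291.6  68.6] std [0.05 0.14 0.12] rot [-0.    -0.003  0.002] slide [0.083 0.011 0.011] w 44.2 F [-1.4 -0.7 -0.4]
```

View pics/w17.png

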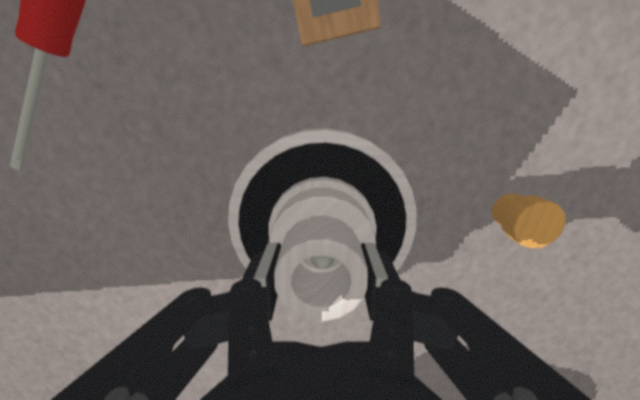

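>>> {"api": "arm_command", "payload": {
  "motion": [
    {"slide": [0.04,0.01,0.01],"rot": [0,-0.003,0.002],"grip": 0},
    {"slide": [0.025,0,0],"rot": [0,0,0],"grip": 0},
    {"slide": [0.012,0,0],"rot": [0,0,0],"grip": 0},
    {"slide": [0,0,0],"rot": [0,0,0],"grip": 0},
    {"slide": [0,0,0],"rot": [0,0,0],"grip": 0}
  ]
}}

```text
time_s: 18.65
eef_pos: [396.5, 290.5, 61.9]
tcp_rot: [-0.0, -0.707, 0.0, 0.707]
wrist_force: [-2.9, -1.3, 4.7]
grip_width: 43.7
```

Contact at the expected height; release and look.

>>> {"api": "arm_command", "payload": {
  "motion": [
    {"slide": [0,0,0],"rot": [0,0,0],"grip": 100},
    {"slide": [0,0,0],"rot": [0,0,0],"grip": 100},
    {"slide": [0,0,0],"rot": [0,0,0],"grip": 100},
    {"slide": [0,0,0],"rot": [0,0,0],"grip": 100},
    {"slide": [0,0,0],"rot": [0,0,0],"grip": 100},
    {"slide": [0,0,0],"rot": [0,0,0],"grip": 100},
    {"slide": [-0.1,0,0],"rot": [0,0,0],"grip": 100},
    {"slide": [-0.4,0,0],"rot": [0,0,0],"grip": 100},
    {"slide": [-0.4,0,0],"rot": [0,0,0],"grip": 100},
    {"slide": [-0.4,0,0],"rot": [0,0,0],"grip": 100},
    {"slide": [0,0,0],"rot": [0,0,0],"grip": 100},
    {"slide": [0,0,0],"rot": [0,0,0],"grip": 100}
  ]
}}

```text
time_s: 19.85
eef_pos: [396.7, 290.9, 166.5]
tcp_rot: [0.0, -0.707, -0.0, 0.707]
wrist_force: [-0.3, -0.1, -0.2]
grip_width: 85.0
```

```bash
python3 - <<'E'
from h import *
im=avg([590,177,160])
cv2.imwrite('pics/w18.png',im[...,::-1]); np.save('pics/w18.npy',bot.camera_info('wrist')['pose'])
E
```

```text
AVG t 20.0 pos [396.4 290.5 165.1] std [0.22 0.3  0.86] rot [-0.     0.002 -0.001] slide [ 0.064  1.418 -2.42 ] w 85.5 F [ 0.  -1.1  0.5]
```

View pics/w18.png

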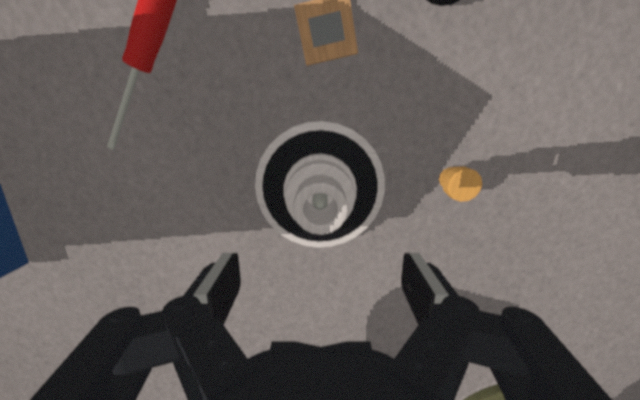

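```bash
python3 - <<'E'
from h import *
im=cv2.imread('pics/w18.png')[...,::-1]; crop(im,240,110,400,260,5,'pics/w18c.png')
E
```

```text
(no output)
```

View pics/w18c.png

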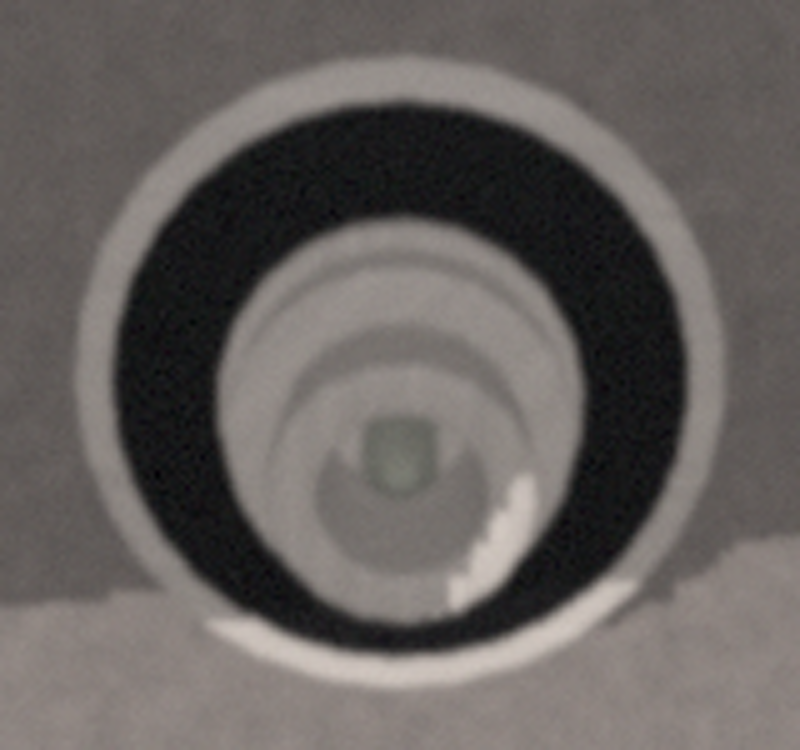

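>>> {"api": "arm_command", "payload": {
  "motion": [
    {"slide": [0,0.177,-0.302],"rot": [0,0,0],"grip": 100},
    {"slide": [0,0.177,-0.302],"rot": [0,0,0],"grip": 100},
    {"slide": [0,0.177,-0.302],"rot": [0,0,0],"grip": 100},
    {"slide": [0,0.177,-0.302],"rot": [0,0,0],"grip": 100},
    {"slide": [0,0.177,-0.302],"rot": [0,0,0],"grip": 100},
    {"slide": [0,0.177,-0.302],"rot": [0,0,0],"grip": 100},
    {"slide": [0,0.177,-0.302],"rot": [0,0,0],"grip": 100},
    {"slide": [0,0.177,-0.302],"rot": [0,0,0],"grip": 100},
    {"slide": [0,0,0],"rot": [0,0,0],"grip": 100},
    {"slide": [0,0,0],"rot": [0,0,0],"grip": 100}
  ]
}}

```text
time_s: 21.05
eef_pos: [589.7, 176.6, 163.6]
tcp_rot: [-0.0, -0.706, 0.001, 0.708]
wrist_force: [0.1, 0.4, 1.0]
grip_width: 85.5
```

```bash
python3 - <<'E'
from h import *
im=avg([590,177,160])
cv2.imwrite('pics/w19.png',im[...,::-1]); np.save('pics/w19.npy',bot.camera_info('wrist')['pose'])
E
```

```text
AVG t 21.2 pos [589.4 177.2 164.3] std [0.17 0.37 0.45] rot [-0.     0.003 -0.002] slide [ 0.053  0.002 -0.007] w 85.3 F [-0.4 -0.1 -0.2]
```

View pics/w19.png

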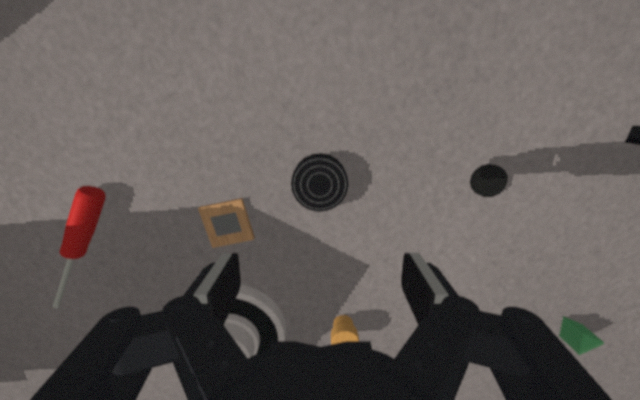

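```bash
python3 - <<'E'
from h import *
i=winfo('pics/w18.npy')
a=onz(i,(320.4,234.5),82);b=onz(i,(320.4,183),82);print('tall',a,b,(a+b)/2)
a=onz(i,(320,130.5),18);b=onz(i,(320,241),18);print('blackring',a,b,(a+b)/2)
ringfit('w19',(280,140,360,225),20,bright=False,thr=62)
ringfit('w19',(280,140,360,225),20,bright=False,thr=50)
E
```

```text
tall [374.50983976 290.33399906  82.        ] [419.4787847  290.22328134  82.        ] [396.99431223 290.2786402   82.        ]
blackring [455.86085004 290.38491099  18.        ] [337.00553561 290.73003711  18.        ] [396.43319282 290.55747405  18.        ]
162 ell [array([319.6, 182. ]), array([55.7, 56.2]), np.float64(11.4)] (array([596.81, 178.69]), 'dia', np.float64(58.54), 'resid', np.float64(0.43), np.int64(149), 162)
40 ell [array([301.9, 181.6]), array([ 5.4, 18.1]), np.float64(8.8)] (array([597.11, 191.29]), 'dia', np.float64(18.19), 'resid', np.float64(1.31), np.int64(36), 40)
61 ell [array([328.9, 177.8]), array([15.7, 26.7]), np.float64(145.3)] (array([598.84, 174.32]), 'dia', np.float64(29.59), 'resid', np.float64(1.16), np.int64(52), 61)
174 ell [array([320.2, 181.2]), array([53.1, 54.7]), np.float64(142.2)] (array([597.75, 178.17]), 'dia', np.float64(56.28), 'resid', np.float64(0.58), np.int64(150), 174)
```

>>> {"api": "arm_command", "payload": {
  "motion": [
    {"slide": [0.4,-0.016,-0.05],"rot": [0,0,0],"grip": 100},
    {"slide": [0.4,0,-0.045],"rot": [0,0,0],"grip": 100},
    {"slide": [0.4,0,0],"rot": [0,0,0],"grip": 100},
    {"slide": [0.4,0,0],"rot": [0,0,0],"grip": 100},
    {"slide": [0.2,0,0],"rot": [0,0,0],"grip": 100},
    {"slide": [0.08,0,0],"rot": [0,0,0],"grip": 100},
    {"slide": [0,0,0],"rot": [0,0,0],"grip": 100},
    {"slide": [0,0,0],"rot": [0,0,0],"grip": 100}
  ]
}}

```text
time_s: 22.05
eef_pos: [598.1, 178.9, 16.6]
tcp_rot: [0.0, 0.707, 0.0, -0.707]
wrist_force: [0.4, -0.3, 0.0]
grip_width: 85.4
```

```bash
python3 - <<'E'
from h import *
im=avg([597,178.5,9])
cv2.imwrite('pics/w20.png',im[...,::-1]); np.save('pics/w20.npy',bot.camera_info('wrist')['pose'])
E
```

```text
AVG t 22.2 pos [598.1 178.9  16.6] std [0.08 0.07 0.15] rot [ 0.    -0.001  0.   ] slide [0.095 0.005 0.014] w 85.2 F [-0.4 -0.2 -0.5]
```

View pics/w20.png

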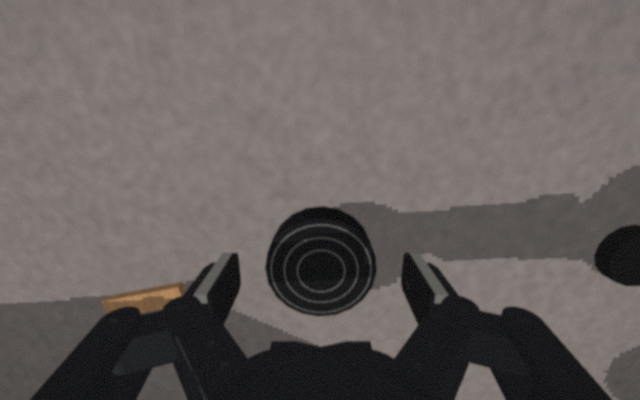

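>>> {"api": "arm_command", "payload": {
  "motion": [
    {"slide": [0.09,0,0.01],"rot": [0,0,0],"grip": 100},
    {"slide": [0,0,0],"rot": [0,0,0],"grip": 100},
    {"slide": [0,0,0],"rot": [0,0,0],"grip": 0},
    {"slide": [0,0,0],"rot": [0,0,0],"grip": 0},
    {"slide": [0,0,0],"rot": [0,0,0],"grip": 0},
    {"slide": [0,0,0],"rot": [0,0,0],"grip": 0},
    {"slide": [0,0,0],"rot": [0,0,0],"grip": 0},
    {"slide": [0,0,0],"rot": [0,0,0],"grip": 0},
    {"slide": [0,0,0],"rot": [0,0,0],"grip": 0}
  ]
}}

```text
time_s: 23.15
eef_pos: [596.7, 178.5, 7.9]
tcp_rot: [-0.0, -0.707, 0.0, 0.707]
wrist_force: [0.5, 1.8, 3.8]
grip_width: 58.3
```

```bash
python3 - <<'E'
from h import *
im=avg([597,178.5,9])
cv2.imwrite('pics/w21.png',im[...,::-1]); np.save('pics/w21.npy',bot.camera_info('wrist')['pose'])
E
```

```text
AVG t 23.3 pos [596.7 178.5   7.9] std [0.01 0.01 0.02] rot [-0.     0.001 -0.001] slide [-0.014 -0.    -0.004] w 58.1 F [0.1 1.3 4.5]
```

View pics/w21.png

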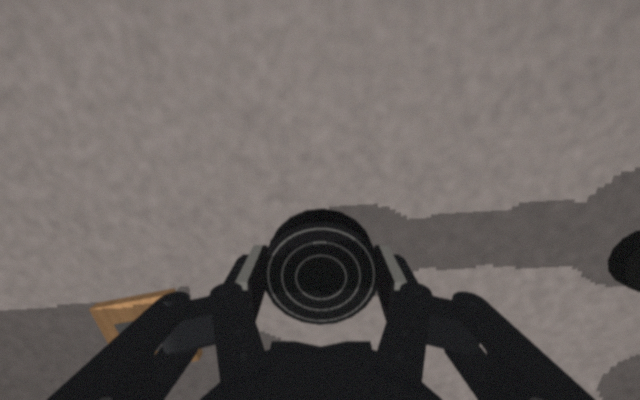

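```bash
python3 - <<'E'
from h import *
i=winfo('pics/w21.npy')
print(onz(i,(321,276.5),20),onz(i,(321,323.5),20)+[30,0,0])
E
```

```text
[595.41746021 178.49587106  20.        ] [596.39175057 178.54360719  20.        ]
```

>>> {"api": "arm_command", "payload": {
  "motion": [
    {"slide": [-0.1,0,0],"rot": [0,0,0],"grip": 0},
    {"slide": [-0.4,0,0],"rot": [0,0,0],"grip": 0},
    {"slide": [-0.4,0,0],"rot": [0,0,0],"grip": 0},
    {"slide": [-0.4,0,0],"rot": [0,0,0],"grip": 0},
    {"slide": [-0.4,0,0],"rot": [0,0,0],"grip": 0},
    {"slide": [-0.2,0,0],"rot": [0,0,0],"grip": 0},
    {"slide": [0,-0.175,0.312],"rot": [0,0,0],"grip": 0},
    {"slide": [0,-0.175,0.312],"rot": [0,0,0],"grip": 0},
    {"slide": [0,-0.175,0.312],"rot": [0,0,0],"grip": 0},
    {"slide": [0,-0.175,0.312],"rot": [0,0,0],"grip": 0},
    {"slide": [0,-0.175,0.312],"rot": [0,0,0],"grip": 0},
    {"slide": [0,-0.175,0.312],"rot": [0,0,0],"grip": 0},
    {"slide": [0,-0.175,0.312],"rot": [0,0,0],"grip": 0},
    {"slide": [0,-0.175,0.312],"rot": [0,0,0],"grip": 0},
    {"slide": [0,0,0],"rot": [0,0,0],"grip": 0},
    {"slide": [0,0,0],"rot": [0,0,0],"grip": 0}
  ]
}}

```text
time_s: 24.95
eef_pos: [396.3, 290.5, 158.8]
tcp_rot: [-0.001, -0.706, 0.0, 0.708]
wrist_force: [-0.7, 0.5, -1.1]
grip_width: 58.1
```

```bash
python3 - <<'E'
from h import *
im=avg([396.8,290.5,105])
cv2.imwrite('pics/w22.png',im[...,::-1]); np.save('pics/w22.npy',bot.camera_info('wrist')['pose'])
E
```

```text
AVG t 25.1 pos [396.8 290.2 158.9] std [0.37 0.2  0.08] rot [-0.     0.003 -0.002] slide [ 0.674 -0.003  0.   ] w 58.5 F [-0.3  0.1 -1.4]
```

View pics/w22.png

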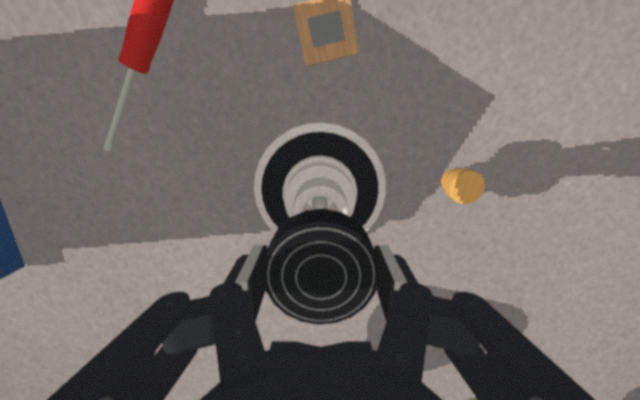

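>>> {"api": "arm_command", "payload": {
  "motion": [
    {"slide": [0.25,-0.003,-0.008],"rot": [0,0.003,-0.002],"grip": 0},
    {"slide": [0.25,0,0],"rot": [0,0,0],"grip": 0},
    {"slide": [0.2,0,0],"rot": [0,0,0],"grip": 0},
    {"slide": [0.08,0,0],"rot": [0,0,0],"grip": 0},
    {"slide": [0,0,0],"rot": [0,0,0],"grip": 0},
    {"slide": [0,0,0],"rot": [0,0,0],"grip": 0}
  ]
}}

```text
time_s: 25.75
eef_pos: [398.1, 290.8, 98.1]
tcp_rot: [-0.001, 0.708, 0.0, -0.707]
wrist_force: [0.6, -0.5, 0.6]
grip_width: 58.1
```

```bash
python3 - <<'E'
from h import *
im=avg([397.4,290.5,89.5])
E
```

```text
AVG t 25.9 pos [398.1 291.   98.2] std [0.07 0.13 0.12] rot [-0.001 -0.002  0.002] slide [0.109 0.007 0.009] w 57.9 F [ 0.1  0.5 -1. ]
```

>>> {"api": "arm_command", "payload": {
  "motion": [
    {"slide": [0.06,0.006,0.008],"rot": [0,-0.002,0.002],"grip": 0},
    {"slide": [0.03,0,0],"rot": [0,0,0],"grip": 0},
    {"slide": [0.012,0,0],"rot": [0,0,0],"grip": 0},
    {"slide": [0,0,0],"rot": [0,0,0],"grip": 0},
    {"slide": [0,0,0],"rot": [0,0,0],"grip": 0}
  ]
}}

```text
time_s: 26.45
eef_pos: [397.1, 290.3, 89.9]
tcp_rot: [-0.0, -0.707, 0.0, 0.707]
wrist_force: [-2.0, -1.4, 5.6]
grip_width: 58.5
```

Contact as expected; release and retreat.

>>> {"api": "arm_command", "payload": {
  "motion": [
    {"slide": [0,0,0],"rot": [0,0,0],"grip": 100},
    {"slide": [0,0,0],"rot": [0,0,0],"grip": 100},
    {"slide": [0,0,0],"rot": [0,0,0],"grip": 100},
    {"slide": [0,0,0],"rot": [0,0,0],"grip": 100},
    {"slide": [0,0,0],"rot": [0,0,0],"grip": 100},
    {"slide": [0,0,0],"rot": [0,0,0],"grip": 100},
    {"slide": [-0.1,0,0],"rot": [0,0,0],"grip": 100},
    {"slide": [-0.4,0,0],"rot": [0,0,0],"grip": 100},
    {"slide": [-0.4,0,0],"rot": [0,0,0],"grip": 100},
    {"slide": [-0.4,0,0],"rot": [0,0,0],"grip": 100},
    {"slide": [0,0,0],"rot": [0,0,0],"grip": 100},
    {"slide": [0,0,0],"rot": [0,0,0],"grip": 100}
  ]
}}

```text
time_s: 27.65
eef_pos: [397.2, 290.8, 194.3]
tcp_rot: [-0.0, 0.707, 0.0, -0.707]
wrist_force: [-1.0, 1.0, -0.2]
grip_width: 85.4
```

```bash
python3 - <<'E'
from h import *
im=avg([625,-165,190])
cv2.imwrite('pics/w23.png',im[...,::-1]); np.save('pics/w23.npy',bot.camera_info('wrist')['pose'])
crop(im,240,110,400,260,5,'pics/w23c.png')
E
```

```text
AVG t 27.8 pos [396.9 290.4 192.9] std [0.2  0.27 0.85] rot [-0.     0.001 -0.001] slide [ 0.037  5.692 -2.852] w 85.1 F [-0.6  0.3 -0.4]
```

View pics/w23c.png

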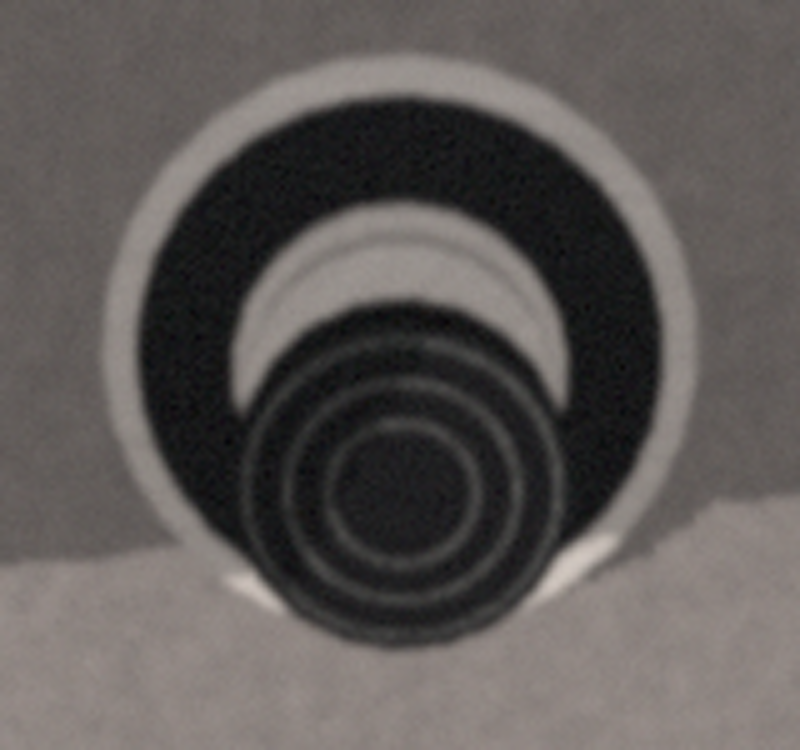

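```bash
python3 - <<'E'
from h import *
i=winfo('pics/w23.npy')
print('disc',onz(i,(320.8,208.6),102), onz(i,(320.5,239),102)+[30,0,0])
a=onz(i,(320,129.5),18);print('black ring top x edge',a)
E
```

```text
disc [395.58410309 289.82581385 102.        ] [397.1115678  290.14791331 102.        ]
black ring top x edge [455.64607005 290.26708562  18.        ]
```

>>> {"api": "arm_command", "payload": {
  "motion": [
    {"slide": [0,0.38,-0.19],"rot": [0,0,0],"grip": 100},
    {"slide": [0,0.38,-0.19],"rot": [0,0,0],"grip": 100},
    {"slide": [0,0.38,-0.19],"rot": [0,0,0],"grip": 100},
    {"slide": [0,0.38,-0.19],"rot": [0,0,0],"grip": 100},
    {"slide": [0,0.38,-0.19],"rot": [0,0,0],"grip": 100},
    {"slide": [0,0.38,-0.19],"rot": [0,0,0],"grip": 100},
    {"slide": [0,0.38,-0.19],"rot": [0,0,0],"grip": 100},
    {"slide": [0,0.38,-0.19],"rot": [0,0,0],"grip": 100},
    {"slide": [0,0.38,-0.19],"rot": [0,0,0],"grip": 100},
    {"slide": [0,0.38,-0.19],"rot": [0,0,0],"grip": 100},
    {"slide": [0,0.38,-0.19],"rot": [0,0,0],"grip": 100},
    {"slide": [0,0.38,-0.19],"rot": [0,0,0],"grip": 100},
    {"slide": [0,0.38,-0.19],"rot": [0,0,0],"grip": 100},
    {"slide": [0,0.38,-0.19],"rot": [0,0,0],"grip": 100},
    {"slide": [0,0.38,-0.19],"rot": [0,0,0],"grip": 100},
    {"slide": [0,0,0],"rot": [0,0,0],"grip": 100},
    {"slide": [0,0,0],"rot": [0,0,0],"grip": 100}
  ]
}}

```text
time_s: 29.55
eef_pos: [624.6, -166.3, 191.7]
tcp_rot: [0.0, -0.706, 0.001, 0.708]
wrist_force: [0.2, 0.2, -0.3]
grip_width: 85.4
```

```bash
python3 - <<'E'
from h import *
im=avg([642,-165,190])
cv2.imwrite('pics/w24.png',im[...,::-1]); np.save('pics/w24.npy',bot.camera_info('wrist')['pose'])
E
```

```text
AVG t 29.7 pos [ 624.6 -165.5  192.5] std [0.05 0.52 0.57] rot [-0.     0.003 -0.001] slide [ 0.031 -0.006 -0.217] w 85.3 F [-0.1  0.9  0.3]
```

View pics/w24.png

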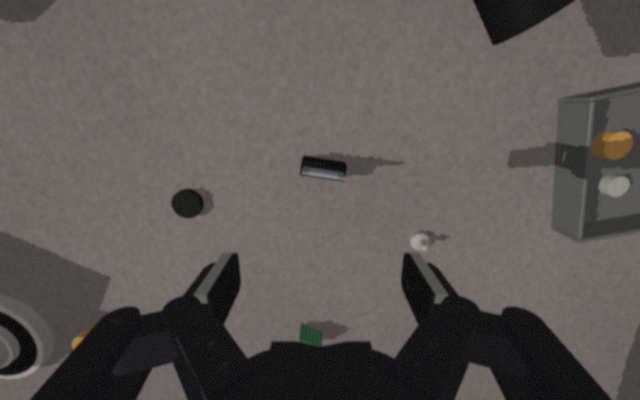

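```bash
python3 - <<'E'
from h import *
im=cv2.imread('pics/w24.png')[...,::-1]; crop(im,270,130,380,210,7,'pics/w24c.png')
E
```

```text
(no output)
```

View pics/w24c.png

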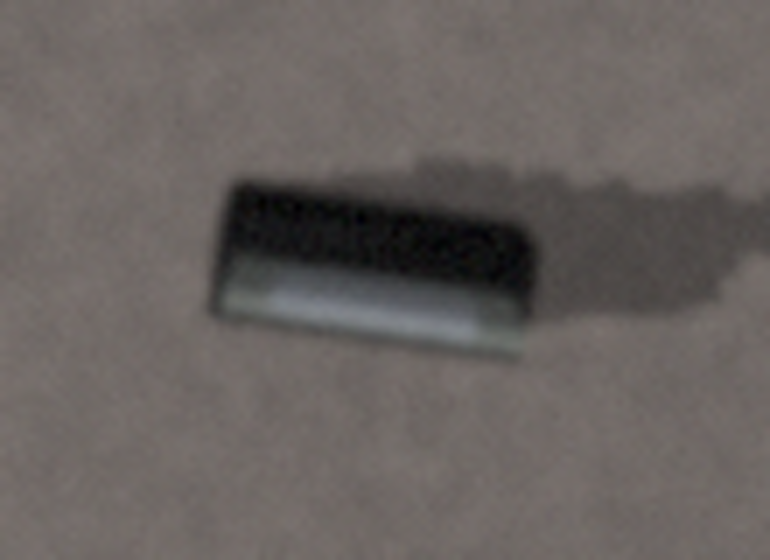

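```bash
python3 - <<'E'
from h import *
i=winfo('pics/w24.npy')
f=lambda x,y,z:onz(i,(270+x/7,130+y/7),z)
a,b=f(218,318,54),f(520,355,54); d=b-a; print('glass',a,b,np.linalg.norm(d),(a+b)/2,np.degrees(np.arctan2(d[1],d[0])))
a,b=f(237,180,0),f(535,226,0); d=b-a; print('base far edge',a,b,np.linalg.norm(d),(a+b)/2,np.degrees(np.arctan2(d[1],d[0])))
E
```

```text
glass [ 641.48528354 -145.38040963   54.        ] [ 635.99341069 -188.67385774   54.        ] 43.6403863034353 [ 638.73934711 -167.02713368   54.        ] -97.22948783238117
base far edge [ 652.90840617 -145.3178555     0.        ] [ 645.09571782 -195.39971414    0.        ] 50.68757898409947 [ 649.002062   -170.35878482    0.        ] -98.86658491516513
```

>>> {"api": "arm_command", "payload": {
  "motion": [
    {"slide": [0,0,0],"rot": [0.1815,0,0],"grip": 100},
    {"slide": [0,0,0],"rot": [0.1815,0,0],"grip": 100},
    {"slide": [0,0,0],"rot": [0.1815,0,0],"grip": 100},
    {"slide": [0,0,0],"rot": [0.1815,0,0],"grip": 100},
    {"slide": [0,0,0],"rot": [0.1815,0,0],"grip": 100},
    {"slide": [0,0,0],"rot": [0.1815,0,0],"grip": 100},
    {"slide": [0,0,0],"rot": [0.1815,0,0],"grip": 100},
    {"slide": [0,0,0],"rot": [0.1815,0,0],"grip": 100},
    {"slide": [0,0,0],"rot": [0.1815,0,0],"grip": 100},
    {"slide": [0,0,0],"rot": [0.1815,0,0],"grip": 100},
    {"slide": [0,0,0],"rot": [0.1815,0,0],"grip": 100},
    {"slide": [0,0,0],"rot": [0.1815,0,0],"grip": 100},
    {"slide": [0,0,0],"rot": [0,0,0],"grip": 100},
    {"slide": [0,0,0],"rot": [0,0,0],"grip": 100}
  ]
}}

```text
time_s: 31.15
eef_pos: [624.9, -165.1, 193.6]
tcp_rot: [0.532, -0.465, 0.533, 0.465]
wrist_force: [-0.1, -0.6, 0.2]
grip_width: 85.3
```

```bash
python3 - <<'E'
from h import *
plan([639.8,-168.3,90],172)
im=avg([639.8,-168.3,90],172)
cv2.imwrite('pics/w25.png',im[...,::-1]); np.save('pics/w25.npy',bot.camera_info('wrist')['pose'])
E
```

```text
t 31.15 pos [ 624.9 -165.1  193.6] yaw 172.24 x-axis [-3.e-04 -9.e-04 -1.e+00] j6 -0.19 F [-0.1 -0.6  0.2] w 85.3
slide total [ 1.295 -0.191 -0.013]
rot total [ 0.005 -0.001 -0.   ] slide after rot [ 1.295 -0.19  -0.013]
AVG t 31.3 pos [ 624.9 -165.3  193.5] std [0.02 0.11 0.08] rot [ 0.004 -0.001 -0.   ] slide [ 1.294 -0.19  -0.012] w 85.2 F [ 0.4  0.7 -0.5]
```

View pics/w25.png

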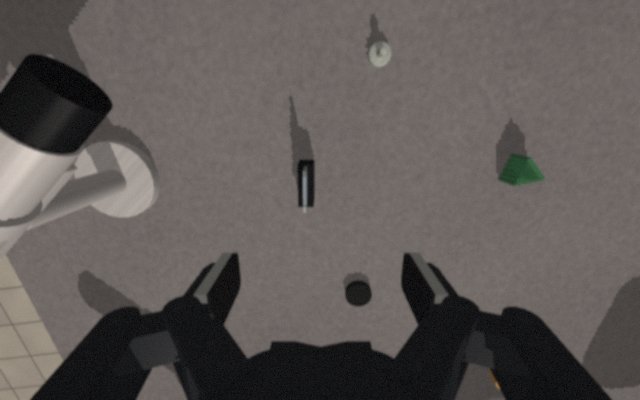

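>>> {"api": "arm_command", "payload": {
  "motion": [
    {"slide": [0.3,-0.1,-0.012],"rot": [0.004,0,0],"grip": 100},
    {"slide": [0.35,-0.09,0],"rot": [0,0,0],"grip": 100},
    {"slide": [0.35,0,0],"rot": [0,0,0],"grip": 100},
    {"slide": [0.29,0,0],"rot": [0,0,0],"grip": 100},
    {"slide": [0,0,0],"rot": [0,0,0],"grip": 100},
    {"slide": [0,0,0],"rot": [0,0,0],"grip": 100}
  ]
}}

```text
time_s: 31.95
eef_pos: [639.9, -169.1, 90.7]
tcp_rot: [0.534, -0.463, 0.535, 0.463]
wrist_force: [0.1, -0.9, 1.3]
grip_width: 85.5
```

```bash
python3 - <<'E'
from h import *
im=avg([639.8,-168.3,11],172)
cv2.imwrite('pics/w26.png',im[...,::-1]); np.save('pics/w26.npy',bot.camera_info('wrist')['pose'])
E
```

```text
AVG t 32.1 pos [ 640.5 -169.1   91.9] std [0.37 0.05 0.72] rot [-0.004 -0.002  0.002] slide [1.011 0.01  0.009] w 85.4 F [-0.  -0.  -0.8]
```

View pics/w26.png

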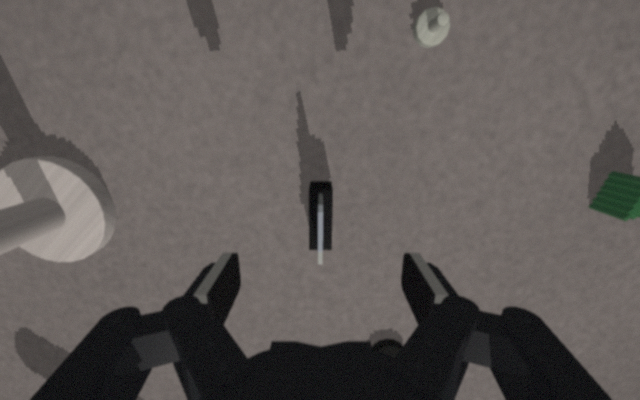

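```bash
python3 - <<'E'
from h import *
i=winfo('pics/w26.npy')
a=onz(i,(320,249),28); u=np.array([0.139,0.99,0]); print(a,a-25*u); 
b=onz(i,(320,265),54); print(b-22*u); c=onz(i,(320,182),0); print(c+25*u)
E
```

```text
[ 644.81441497 -143.78896176   28.        ] [ 641.33941497 -168.53896176   28.        ]
[ 641.49341693 -166.63197793   54.        ]
[ 6.41511570e+02 -1.66073121e+02 -2.84217094e-14]
```

>>> {"api": "arm_command", "payload": {
  "motion": [
    {"slide": [0.35,0.01,0],"rot": [0,0,0],"grip": 100},
    {"slide": [0.35,0,0],"rot": [0,0,0],"grip": 100},
    {"slide": [0.2,0,0],"rot": [0,0,0],"grip": 100},
    {"slide": [0.1,0,0],"rot": [0,0,0],"grip": 100},
    {"slide": [0,0,0],"rot": [0,0,0],"grip": 100},
    {"slide": [0,0,0],"rot": [0,0,0],"grip": 100}
  ]
}}

```text
time_s: 32.75
eef_pos: [639.8, -169.0, 11.6]
tcp_rot: [0.534, -0.464, 0.534, 0.462]
wrist_force: [0.6, -0.8, -0.2]
grip_width: 85.4
```

```bash
python3 - <<'E'
from h import *
im=avg([639.8,-168.3,11],172)
cv2.imwrite('pics/w27.png',im[...,::-1]); np.save('pics/w27.npy',bot.camera_info('wrist')['pose'])
E
```

```text
AVG t 32.9 pos [ 639.9 -169.    11.8] std [0.07 0.05 0.12] rot [-0.004 -0.001  0.002] slide [0.01  0.002 0.008] w 85.4 F [0.5 0.2 0.5]
```

View pics/w27.png

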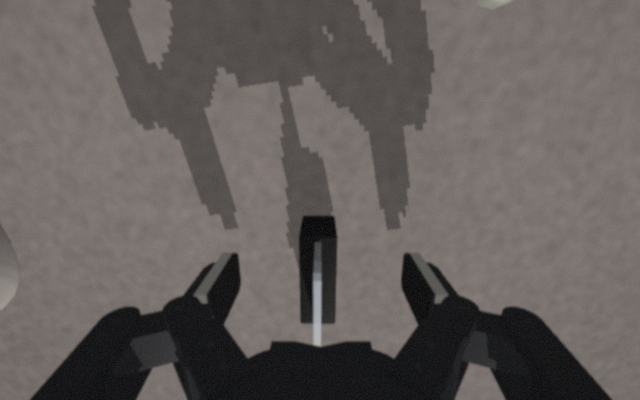

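>>> {"api": "arm_command", "payload": {
  "motion": [
    {"slide": [0,0,0.018],"rot": [0,0,0],"grip": 100},
    {"slide": [0,0,0],"rot": [0,0,0],"grip": 0},
    {"slide": [0,0,0],"rot": [0,0,0],"grip": 0},
    {"slide": [0,0,0],"rot": [0,0,0],"grip": 0},
    {"slide": [0,0,0],"rot": [0,0,0],"grip": 0},
    {"slide": [0,0,0],"rot": [0,0,0],"grip": 0},
    {"slide": [0,0,0],"rot": [0,0,0],"grip": 0},
    {"slide": [0,0,0],"rot": [0,0,0],"grip": 0},
    {"slide": [0,0,0],"rot": [0,0,0],"grip": 0},
    {"slide": [0,0,0],"rot": [0,0,0],"grip": 0},
    {"slide": [0,0,0],"rot": [0,0,0],"grip": 0},
    {"slide": [0,0,0],"rot": [0,0,0],"grip": 0}
  ],
  "grip_force": 40
}}

```text
time_s: 34.15
eef_pos: [639.2, -167.4, 10.2]
tcp_rot: [0.534, -0.463, 0.535, 0.463]
wrist_force: [1.1, 0.6, 2.1]
grip_width: 17.3
```

```bash
python3 - <<'E'
from h import *
im=avg([639.8,-168.3,11],172)
cv2.imwrite('pics/w28.png',im[...,::-1]); np.save('pics/w28.npy',bot.camera_info('wrist')['pose'])
E
```

```text
AVG t 34.3 pos [ 639.2 -167.4   10.2] std [0.01 0.01 0.01] rot [-0.005 -0.001 -0.   ] slide [-0.01  -0.009 -0.01 ] w 16.9 F [0.1 0.7 2.4]
```

View pics/w28.png

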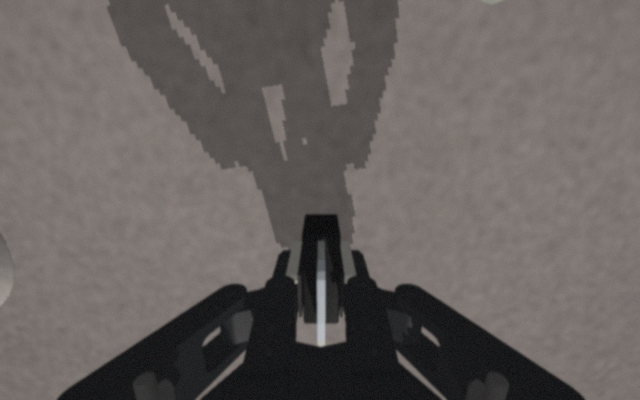

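```bash
python3 - <<'E'
from h import *
i=winfo('pics/w28.npy'); u=np.array([0.139,0.99,0])
print(onz(i,(321,322.5),28)-25*u, onz(i,(321,346.5),54)-22*u, onz(i,(321,214.5),0)+25*u)
plan([396.8,290.5,10.2])
E
```

```text
[ 638.98089938 -167.88285777   28.        ] [ 637.89535325 -175.60134972   54.        ] [ 638.903245   -166.20509243    0.        ]
t 34.35 pos [ 639.2 -167.4   10.2] yaw 171.8 x-axis [-5.e-04 -9.e-04 -1.e+00] j6 -0.19 F [1.  0.4 1.5] w 17.5
slide total [-4.000e-03  3.816e+00  5.233e+00]
```

>>> {"api": "arm_command", "payload": {
  "motion": [
    {"slide": [-0.1,0,0],"rot": [0,0,0],"grip": 0},
    {"slide": [-0.4,0,0],"rot": [0,0,0],"grip": 0},
    {"slide": [-0.4,0,0],"rot": [0,0,0],"grip": 0},
    {"slide": [-0.4,0,0],"rot": [0,0,0],"grip": 0},
    {"slide": [-0.4,0,0],"rot": [0,0,0],"grip": 0},
    {"slide": [-0.4,0,0],"rot": [0,0,0],"grip": 0},
    {"slide": [0,0,0],"rot": [0,0,0],"grip": 0}
  ]
}}

```text
time_s: 35.05
eef_pos: [640.9, -168.0, 184.7]
tcp_rot: [0.536, -0.466, 0.533, 0.46]
wrist_force: [-0.0, 0.8, -0.2]
grip_width: 17.5
```

```bash
python3 - <<'E'
from h import *
im=avg([396.8,290.5,178],172)
cv2.imwrite('pics/w29.png',im[...,::-1]); np.save('pics/w29.npy',bot.camera_info('wrist')['pose'])
E
```

```text
AVG t 35.2 pos [ 639.8 -167.4  180.6] std [0.8  0.38 2.84] rot [-0.005 -0.001  0.003] slide [0.032 3.804 5.245] w 17.3 F [ 0.4 -0.5 -1.5]
```

View pics/w29.png

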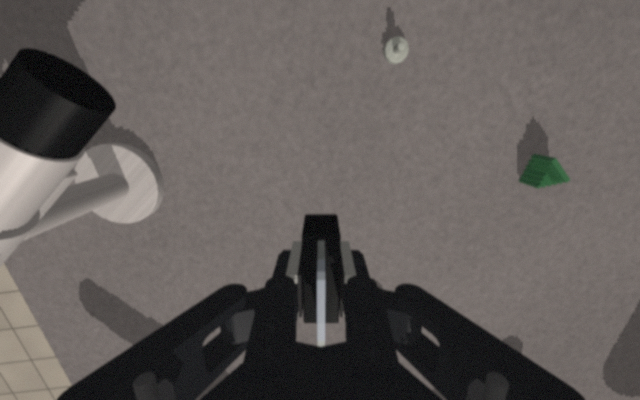

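>>> {"api": "arm_command", "payload": {
  "motion": [
    {"slide": [0,0.238,0.328],"rot": [0,0,0],"grip": 0},
    {"slide": [0,0.238,0.328],"rot": [0,0,0],"grip": 0},
    {"slide": [0,0.238,0.328],"rot": [0,0,0],"grip": 0},
    {"slide": [0,0.238,0.328],"rot": [0,0,0],"grip": 0},
    {"slide": [0,0.238,0.328],"rot": [0,0,0],"grip": 0},
    {"slide": [0,0.238,0.328],"rot": [0,0,0],"grip": 0},
    {"slide": [0,0.238,0.328],"rot": [0,0,0],"grip": 0},
    {"slide": [0,0.238,0.328],"rot": [0,0,0],"grip": 0},
    {"slide": [0,0.238,0.328],"rot": [0,0,0],"grip": 0},
    {"slide": [0,0.238,0.328],"rot": [0,0,0],"grip": 0},
    {"slide": [0,0.238,0.328],"rot": [0,0,0],"grip": 0},
    {"slide": [0,0.238,0.328],"rot": [0,0,0],"grip": 0},
    {"slide": [0,0.238,0.328],"rot": [0,0,0],"grip": 0},
    {"slide": [0,0.238,0.328],"rot": [0,0,0],"grip": 0},
    {"slide": [0,0.238,0.328],"rot": [0,0,0],"grip": 0},
    {"slide": [0,0.238,0.328],"rot": [0,0,0],"grip": 0},
    {"slide": [0,0,0],"rot": [0,0,0],"grip": 0},
    {"slide": [0,0,0],"rot": [0,0,0],"grip": 0}
  ]
}}

```text
time_s: 37.05
eef_pos: [396.9, 291.8, 176.5]
tcp_rot: [0.533, -0.464, 0.535, 0.463]
wrist_force: [1.3, -0.5, -1.7]
grip_width: 17.1
```

```bash
python3 - <<'E'
from h import *
im=avg([396.8,290.5,130],172)
cv2.imwrite('pics/w30.png',im[...,::-1]); np.save('pics/w30.npy',bot.camera_info('wrist')['pose'])
E
```

```text
AVG t 37.2 pos [397.4 291.3 176.9] std [0.34 0.31 0.29] rot [-0.004 -0.003 -0.002] slide [ 0.587  0.006 -0.011] w 17.5 F [ 0.3 -0.1 -0.9]
```

View pics/w30.png

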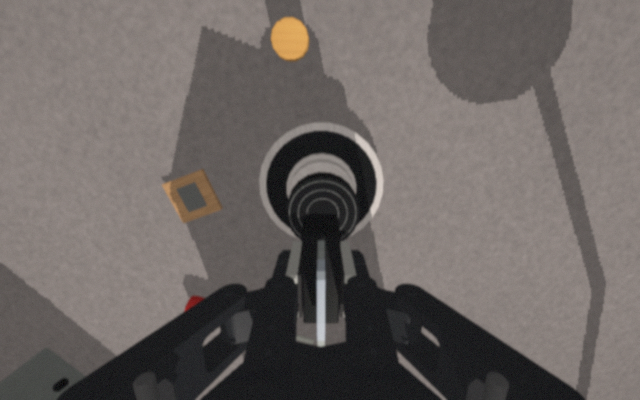

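>>> {"api": "arm_command", "payload": {
  "motion": [
    {"slide": [0.2,0.006,-0.011],"rot": [-0.004,-0.003,-0.002],"grip": 0},
    {"slide": [0.2,0,0],"rot": [0,0,0],"grip": 0},
    {"slide": [0.2,0,0],"rot": [0,0,0],"grip": 0},
    {"slide": [0.1,0,0],"rot": [0,0,0],"grip": 0},
    {"slide": [0,0,0],"rot": [0,0,0],"grip": 0},
    {"slide": [0,0,0],"rot": [0,0,0],"grip": 0}
  ]
}}

```text
time_s: 37.85
eef_pos: [397.4, 290.9, 122.3]
tcp_rot: [0.535, -0.464, 0.533, 0.464]
wrist_force: [0.5, -0.2, -1.2]
grip_width: 17.2
```

```bash
python3 - <<'E'
from h import *
im=avg([396.8,290.5,112],172)
cv2.imwrite('pics/w31.png',im[...,::-1]); np.save('pics/w31.npy',bot.camera_info('wrist')['pose'])
save('side','pics/s31.png'); a=bot.read_camera('side'); crop(a,130,100,250,220,5,'pics/s31c.png')
E
```

```text
AVG t 38.0 pos [397.4 291.2 122.6] std [0.03 0.16 0.2 ] rot [-0.001  0.003  0.002] slide [ 0.133  0.006 -0.009] w 17.1 F [ 0.3 -0.7 -0.8]
```

View pics/w31.png

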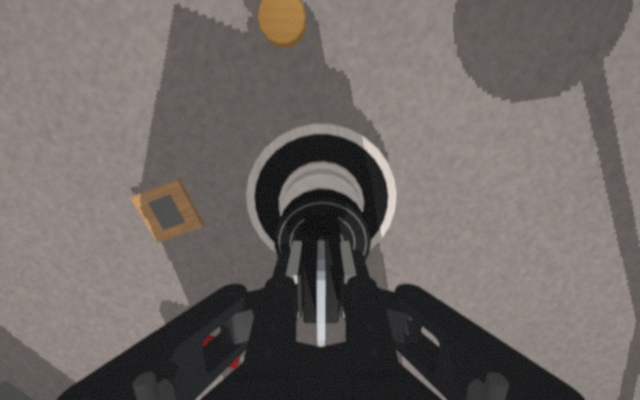

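View pics/s31c.png

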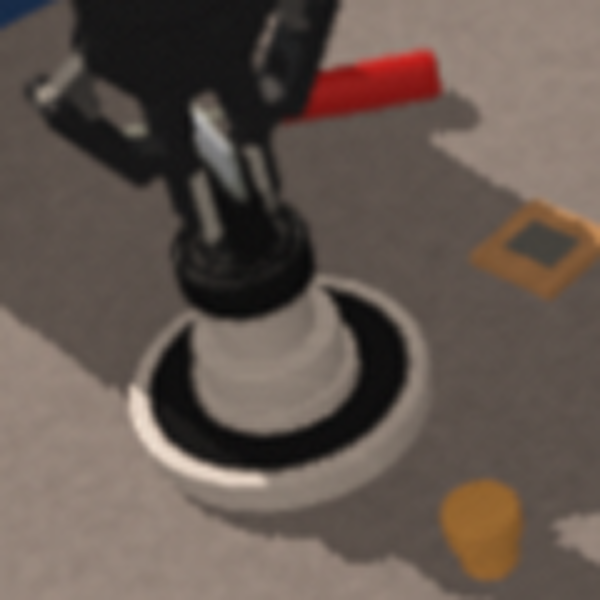

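Stack is intact, the grating hovers just over the disc. Lower to contact gently.

>>> {"api": "arm_command", "payload": {
  "motion": [
    {"slide": [0.06,0.006,-0.009],"rot": [-0.001,0.003,0.002],"grip": 0},
    {"slide": [0.04,0,0],"rot": [0,0,0],"grip": 0},
    {"slide": [0.02,0,0],"rot": [0,0,0],"grip": 0},
    {"slide": [0,0,0],"rot": [0,0,0],"grip": 0},
    {"slide": [0,0,0],"rot": [0,0,0],"grip": 0}
  ]
}}

```text
time_s: 38.65
eef_pos: [396.5, 290.3, 112.1]
tcp_rot: [0.533, -0.464, 0.534, 0.464]
wrist_force: [0.3, -0.2, -0.5]
grip_width: 17.5
```

```bash
python3 - <<'E'
from h import *
im=avg([396.8,290.5,112],172)
E
```

```text
AVG t 38.8 pos [396.5 290.3 112.2] std [0.01 0.01 0.01] rot [ 0.    -0.001 -0.001] slide [ 0.002 -0.004  0.003] w 17.5 F [-0.1  0.3 -0.2]
```

>>> {"api": "arm_command", "payload": {
  "motion": [
    {"slide": [0.01,0,0],"rot": [0,0,0],"grip": 0},
    {"slide": [0,0,0],"rot": [0,0,0],"grip": 0},
    {"slide": [0,0,0],"rot": [0,0,0],"grip": 0}
  ]
}}

```text
time_s: 39.15
eef_pos: [396.7, 290.4, 112.1]
tcp_rot: [0.533, -0.464, 0.534, 0.464]
wrist_force: [-2.5, -0.9, 3.6]
grip_width: 17.5
```

>>> {"api": "arm_command", "payload": {
  "motion": [
    {"slide": [0,0,0],"rot": [0,0,0],"grip": 100},
    {"slide": [0,0,0],"rot": [0,0,0],"grip": 100},
    {"slide": [0,0,0],"rot": [0,0,0],"grip": 100},
    {"slide": [0,0,0],"rot": [0,0,0],"grip": 100},
    {"slide": [0,0,0],"rot": [0,0,0],"grip": 100},
    {"slide": [0,0,0],"rot": [0,0,0],"grip": 100},
    {"slide": [0,0,0],"rot": [0,0,0],"grip": 100},
    {"slide": [0,0,0],"rot": [0,0,0],"grip": 100},
    {"slide": [-0.1,0,0],"rot": [0,0,0],"grip": 100},
    {"slide": [-0.3,0,0],"rot": [0,0,0],"grip": 100},
    {"slide": [-0.4,0,0],"rot": [0,0,0],"grip": 100},
    {"slide": [-0.4,0,0],"rot": [0,0,0],"grip": 100},
    {"slide": [0,0,0],"rot": [0,0,0],"grip": 100},
    {"slide": [0,0,0],"rot": [0,0,0],"grip": 100}
  ]
}}

```text
time_s: 40.55
eef_pos: [396.7, 290.8, 208.7]
tcp_rot: [0.534, -0.464, 0.533, 0.464]
wrist_force: [0.3, 0.4, -0.2]
grip_width: 85.5
```

```bash
python3 - <<'E'
from h import *
im=avg([396.8,290.5,112],172)
cv2.imwrite('pics/w32.png',im[...,::-1]); np.save('pics/w32.npy',bot.camera_info('wrist')['pose'])
a=bot.read_camera('side'); crop(a,130,100,250,220,5,'pics/s32c.png')
cv2.imwrite('pics/sc32.png',bot.read_camera('scene')[...,::-1])
E
```

```text
AVG t 40.7 pos [396.4 290.4 207.3] std [0.2  0.24 0.84] rot [ 0.    -0.001 -0.001] slide [ 1.192 -0.005  0.002] w 85.3 F [0.8 0.1 1.6]
```

View pics/w32.png

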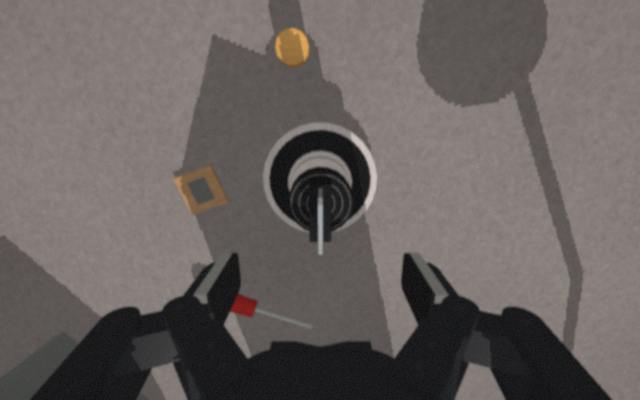

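View pics/s32c.png

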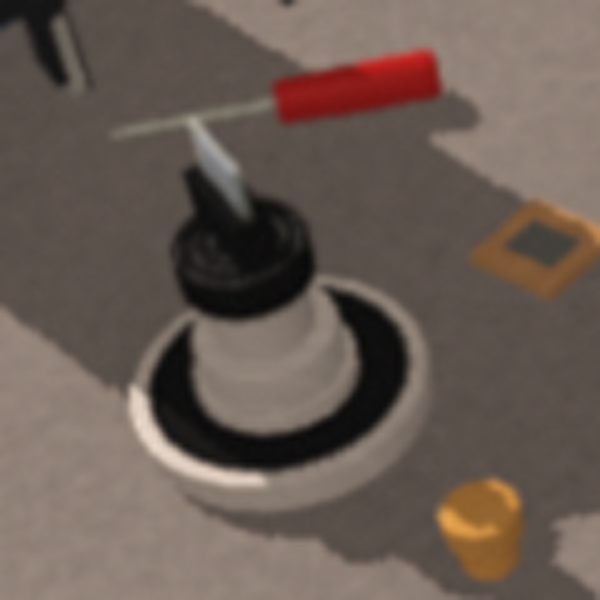

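View pics/sc32.png

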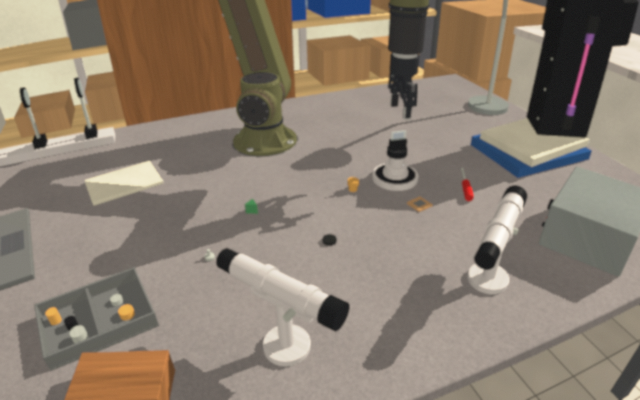

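```bash
python3 - <<'E'
from h import *
i=winfo('pics/w32.npy'); u=np.array([0.139,0.99,0])
print(onz(i,(320,242),130)-25*u, onz(i,(320,254.5),156)-22*u)
bot.close_job()
E
```

```text
[396.59413062 290.38813874 130.        ] [396.65265314 290.87490311 156.        ]
the job is handed in; nothing more can be done
```

The grating table is built on the stand, from the bottom up: wide collar, tall collar, black disc and grating. I let go of everything and handed the job in at about 41 s of the 115 s allowed; the system gives no verdict.

I put the pin's axis at about (396.8, 290.6) mm from wrist-camera fits of the stand's face. The pieces then measured, with the camera calibration good to about 2 mm:

| Piece | Measured centre (mm) | Limit from pin axis |
|---|---|---|
| Wide collar | (397.2, 290.4) | 8 mm |
| Tall collar | (397.0, 290.3) | 8 mm |
| Table disc | (395.6–397.1, 289.8–290.1), two estimates | 10 mm |
| Grating foot | (396.6, 290.4–290.9) | 10 mm |

- **Heights:** I did not measure stacked heights directly. Each piece touched down within about 0.5 mm of the expected tool height, and the contact forces were 3.6 to 8.6 N.
- **Last pictures:** The stack stands straight with the glass upright. The gripper is about 95 mm above its release height and touches nothing. The prism and eyepiece look undisturbed; I judged them by eye and did not measure them.
- **Disagreements:** The first rough stand estimates from the side and scene cameras differed by 40 mm, so I dropped them and used the wrist views. The first move call was refused because some rows had no grip value, and it moved nothing. One glass-end reading was about 8 mm off while the grating was held, probably because the gripper hid the end of the glass. I ignored it, and the reading after release agreed.

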